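# Make up two soup serving boards

## Robot

A 7-joint arm with a two-finger parallel gripper is mounted at the origin on the work surface. World frame = base frame: x ahead of the robot, y to its left, z up, the work surface at z = 0. Lengths are in m, angles in rad, forces in N, time in s.
With the tool pointing down it reaches from about 0.4 to 0.85 m from the base axis. Payload 10.4 kg.
Tool frame: the origin (TCP) lies on the mounting face of the last link; the fingertips stand 173 mm ahead of it and the grasp point (between the pads) lies 155 mm ahead of it (grip_depth is the distance from the TCP to the grasp point, in m); z points along the fingers, y is the line along which they close (so a half turn about z gives the same grasp; the last joint's range is limited). The gripper opens to 85 mm and grips with 20 to 120 N. Pads are 22 mm wide; open, the fingers measure 114 mm over their backs; the gripper's body (76 mm by 85 mm) begins 54 mm behind the grasp point. The pads swing forward as they close: fully open they stand 13 mm farther back than shut.
Start: joints at [-1.152, 0.332, -0.065, 1.46, 0.022, 1.35, -0.088], TCP at [0.267, 0.565, 0.405] pointing down, gripper open.
Joint ranges: [-2.6, 2.6], [-0.5, 2.12], [-1.47, 1.34], [0.16, 2.42], [-1.27, 4.41], [0.06, 2.06], [-2.6, 2.6]. Speed limits (rad/s): [2.22, 2.22, 2.79, 2.79, 3.14, 3.14, 3.14].

## Interface

Orientations are given as a unit quaternion [w, x, y, z].
In Python, from rig import get_state, camera, hand_in, outline_of, grip_depth gives the robot as it stands.
- The arm moves only by the tool drive_tool, never from a script. Its argument "increments" is a list of rows, each an object of numbers: "grip": the opening, from -1 (shut) to 1 (fully open), so that 0 is half open; "dx", "dy", "dz": the shift along the tool's x, y, z as a fraction of full scale; "ax", "ay", "az": the turn, a rotation vector about the tool's x, y, z as a fraction of full scale. A call has 1 to 12 rows; each row shifts and turns the commanded pose from where the row before left it, along the tool's axes as they then stand; what a row does not reach is not made up. Full scale, the value 1, is 5 cm for a shift and 30 degrees for a turn. A row lasts 1/10 s, in which the tool goes at most 50 mm and 8.59 degrees, less where a joint would pass 70% of its speed; a pose out of reach is approached as far as the arm can. A call with a number of a shift or a turn outside -1 to 1 is refused whole. A call with a gripper value outside its range is refused whole. The fingers move at their own pace and stop on an object; "grip_force" is the grip in N (left out, the last holds). Time passes only in rows, so rows that do not move let the fingers close. It gives the time, the measured TCP pose, the force, the opening and the grip force at its end, in the units of the state.
- get_state(): the state, without advancing time (a new reading comes with each control period).
- camera(name): name is "scene" or "side" or "wrist"; returns a dict with "color" (420x560x3 uint8, red, green, blue), "depth" (420x560 float32, m along the optical axis (not along the pixel's ray), 0 where there is no reading), "vertical_fov" (degrees; the focal length in pixels is half the picture's height over the tangent of half this angle, whatever the lens; pixels are square), "cx", "cy" (the principal point, pixels), "xyz" and "orientation" of the camera in the world. Camera axes: x right, y down, z forward; pixel columns grow to the right and rows downward; lengths in m; the calibration is good to about 2 mm. The wrist camera is an equidistant fisheye: a pixel r from the principal point sees the ray r / f radians off the axis. A picture is of the moment at which its call begins.
- hand_in(): hands the job in; it is judged then, once.
Trained networks look in the newest picture that a camera, given by its name, has taken for a name from the list of things; names that differ only in an ending like _2 or _b are one class to them, and where a whole thing is asked for, a point or a joint stands for the part that bears it (a point fixed in the world has none). Each returns a list of dicts, best first, with "conf" (0 to 1); they miss things now and then, are a little off and sometimes report something else, mostly with a low value. They report only what shows in the picture. A call takes as long as a camera call. They do not tell look-alikes from the thing itself.
- outline_of(camera, query): "pixels" (420x560 bool, what is visible of it) and "box" ([centre column, centre row, width, height] in pixels, round what is visible of it).
The state is a dict: "t": time; "qpos": joint angles; "dq": joint speeds; "effort": joint torques, N m; "ee_pos": TCP position; "ee_rot": TCP orientation; "force": force on the tool from outside, world axes, zero at the start; "torque": the same for the moment, N m; "opening": finger opening in m; "grip_force": force on a finger pad.
Only numpy, scipy, OpenCV 4.12 (cv2) and the standard library are available. Lean on these libraries where they do the work, as an engineer would, in place of code of your own. Each camera call takes 0.05 s, during which the arm holds its last target. There are 200 camera calls.

## Task

Make up the two soup orders from the stock in the middle of the table: on the paddle board with the handle, lay the bread roll in the rectangular recess, stand the cream jug in the large round recess and the pepper mill in the small one; on the round-ended board, stand the ramekin in the large recess and the salt shaker in the small one. Each must sit flat and upright on the floor of its recess; set them down without dropping or tipping anything over, and leave the mustard jar where it is.

Things in the scene. Friction and masses are not known exactly. Their poses are not given: they have to be found in the camera images.
- paddle_board: Fixed light wood board, 320 (x -155..165) x 200, 20 thick, handle at its far +x end to x 240. White bowl on it at (100, 0), 120 across, rim 72 up. Recesses with dark floors, 5 deep (floor 15 above the underside): rectangle at (-105, 0), 74 in x by 116 in y; large round, 76 across, at (-15, 50); small round, 62, at (-15, -50). All mm in its frame; origin on the table, z up. Left or right of the stock.
- round_board: Fixed light wood board without handle, 190 wide, 20 thick, near end square (x -145), far +x end a half circle (to x 140). White two-handled soup cup on it at (55, 0), 98 across, rim 76 up. Round recesses with dark floors, 5 deep (floor 15 above the underside): large, 76 across, at (-90, 47); small, 62, at (-90, -47). All mm in its frame; origin on the table, z up. Left or right of the stock.
- bread_roll: Loose oblong brown bread roll with three pale cuts on top, 96 mm long (its x), 54 wide (y), 46 high, edges well rounded, about 80 g. Origin: centre of its flat underside, z up. Lies in the stock with its length roughly along world y.
- cream_jug: Loose small off-white jug, no handle, empty: a hollow upright cylinder 54 mm across, 68 high, walls 3, about 160 g. A little pouring lip stands out 9 mm from the rim on its +x side, from 58 mm up; smooth below. Origin: centre of its underside, z up.
- pepper_mill: Loose turned dark wood pepper mill, 103 mm high: foot 46 across, straight neck 34 across from 24 to 70 up, head 43 across with a small steel ball on top, about 160 g. Origin: centre of its underside, z up.
- ramekin: Loose low white ceramic ramekin, finely ribbed outside, empty: 62 mm across the rim, 57 at the foot, 36 high, walls 4, about 140 g. Origin: centre of its underside, z up.
- salt_shaker: Loose salt shaker: white ceramic cylinder 40 mm across with a domed steel cap (from 56 up), 76 high in all, about 130 g. Origin: centre of its underside, z up.
- mustard_jar: Loose amber glass jar with a flat steel lid, 60 mm across, 55 high, standing among the stock; nobody ordered it, so it stays where it is. Origin: centre of its underside, z up.
There are look-alikes about, which are no part of the job. Leave any yellow look-alike of the salt_shaker alone.

How it is judged:
By the outcome, as a careful person would: the job done as asked, in the order asked, and still so for the second after the job is handed in, with the robot touching nothing.
It also fails if it takes over 128 s, if anything falls off the work surface, if the arm or the gripper's body presses on something with over 40 N, if the wrist force passes 120 N, or if a joint passes its speed limit or range.

## Working session

There is one attempt and no reset: what is moved stays moved. The work goes in short steps, Python scripts to look and compute and a tool call to move; the robot and the scene stay as the last step left them, time stands still between calls to the robot, and variables do not carry over. Pictures are saved under pics/ and viewed, at most 14 in all, crops included, and the job is handed in when it is done.

Besides the shell and the picture viewer there is one more tool, called by a JSON object that holds its "api" and its "payload". drive_tool: Moves the arm, as the interface text tells. Shift numbers are shares of 5 cm and turn numbers shares of 30 degrees, none past 1 either way. Its arguments: {"type":"object","properties":{"increments":{"type":"array"},"grip_force":{"type":"number"}},"required":["increments"]}

```bash
mkdir -p pics; ls; cat > h.py <<'E'
import numpy as np, cv2
from scipy.spatial.transform import Rotation as R
from rig import *
def rot(q): return R.from_quat([q[1],q[2],q[3],q[0]]).as_matrix()
def cloud(c,fish=False):
    f=210/np.tan(np.radians(c["vertical_fov"])/2)
    v,u=np.mgrid[0:420,0:560].astype(float); x=u-c["cx"]; y=v-c["cy"]; d=c["depth"]
    if fish:
        r=np.hypot(x,y)+1e-9; th=r/f; k=np.tan(th)/r
    else: k=1/f
    P=np.stack([x*k*d,y*k*d,d],-1)
    return P@rot(c["orientation"]).T+np.array(c["xyz"])
def save(n,c): cv2.imwrite("pics/"+n+".png",c["color"][:,:,::-1])
E
python3 - <<'E'
from h import *
s=get_state(); print(s["t"],s["ee_pos"],s["ee_rot"],s["opening"])
for n in ["scene","side","wrist"]:
    c=camera(n); save(n+"0",c); print(n,c["xyz"],c["orientation"],c["vertical_fov"])
    P=cloud(c,n=="wrist")
    for q in "paddle_board round_board bread_roll cream_jug pepper_mill ramekin salt_shaker mustard_jar".split():
        for o in outline_of(n,q)[:3]:
            m=o["pixels"]&(c["depth"]>0)
            if m.sum()<5: continue
            p=P[m]; print(q,round(o["conf"],2),np.round(o["box"]).astype(int),np.round(np.percentile(p,3,axis=0),3),np.round(np.percentile(p,97,axis=0),3))
E
```

```text
pics
0.0 [0.2671602  0.5648892  0.40390796] [-1.38756914e-04  2.19113461e-01  9.75699125e-01 -6.99354992e-04] 0.08517226103902996
scene [1.08131047 0.85036928 0.69202392] [-0.12538069  0.24142008  0.84581027 -0.45891285] 42.03552756084727
paddle_board 0.93 [382 304 240 125] [0.411 0.242 0.004] [0.752 0.445 0.068]
round_board 0.82 [228 145 117  53] [ 0.416 -0.429  0.003] [ 0.678 -0.254  0.073]
bread_roll 0.62 [313 172  37  26] [ 0.396 -0.102  0.008] [ 0.483 -0.058  0.048]
cream_jug 0.81 [256 236  29  38] [0.662 0.045 0.005] [0.71  0.097 0.069]
pepper_mill 0.97 [274 178  21  42] [ 0.54  -0.095  0.007] [ 0.574 -0.064  0.095]
ramekin 0.66 [218 209  26  28] [ 0.669 -0.116  0.003] [ 0.724 -0.057  0.037]
salt_shaker 0.97 [305 196  23  34] [ 0.51  -0.01   0.011] [0.549 0.039 0.076]
salt_shaker 0.6 [268 206  18  36] [ 0.597 -0.015  0.007] [0.628 0.01  0.076]
mustard_jar 0.77 [353 200  29  32] [0.412 0.046 0.005] [0.461 0.094 0.057]
side [ 0.01044505 -0.56510822  0.54391707] [-0.4498497   0.80771571 -0.33897233  0.17415036] 52.24142979012091
paddle_board 0.95 [201 180 146  75] [0.394 0.212 0.0
[... 587 characters left out ...]
225  13  40] [ 0.5   -0.02   0.004] [0.531 0.01  0.077]
salt_shaker 0.69 [263 205  21  34] [0.545 0.06  0.008] [0.576 0.09  0.078]
salt_shaker 0.58 [304 212  22  35] [ 0.542 -0.075  0.003] [0.623 0.035 0.086]
mustard_jar 0.66 [221 238  29  40] [0.401 0.035 0.003] [0.455 0.088 0.058]
wrist [0.19542595 0.59804207 0.37301751] [0.13307808 0.83447269 0.52800625 0.08458694] 65.70646984690485
paddle_board 0.63 [230 346 100  70] [0.401 0.328 0.002] [0.5   0.457 0.02 ]
round_board 0.78 [ 14 400  28  40] [ 0.41  -0.428  0.001] [ 0.524 -0.251  0.02 ]
bread_roll 0.63 [ 31 381  22  22] [ 0.387 -0.1    0.009] [ 0.424 -0.06   0.046]
salt_shaker 0.64 [129 415  23   7] [0.546 0.076 0.   ] [0.573 0.098 0.025]
```

View pics/scene0.png

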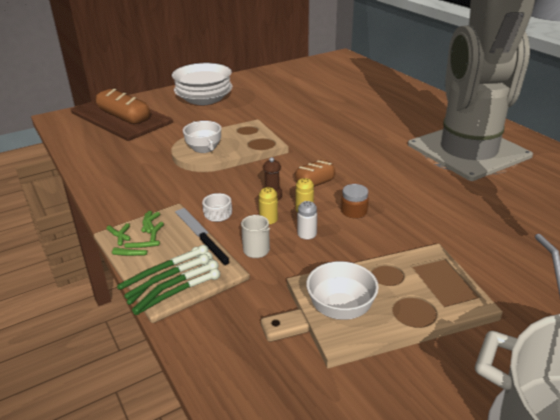

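View pics/side0.png

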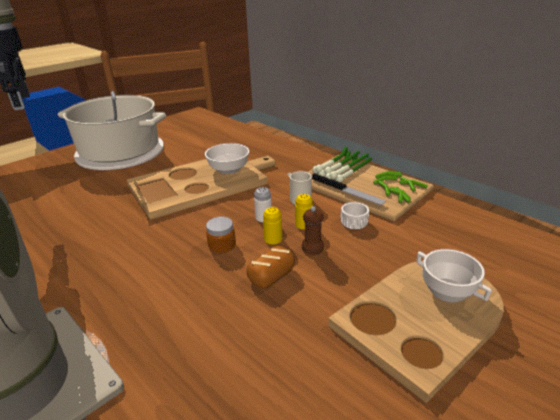

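The scene shows the paddle board at left (+y) around (400,300), with the round board at (230,145). The real white shaker is at (307,220). The yellow look-alikes are at (305,192) and (268,205), the jug at (256,236), mill at (272,178), roll at (315,173), ramekin at (217,207) and mustard jar at (355,200). Next I'll measure all of them.

```bash
cat > m.py <<'E'
from h import *
from scipy.optimize import least_squares
import rig
print("gd",rig.grip_depth)
C={n:camera(n) for n in ("scene","side")}
P={n:cloud(c) for n,c in C.items()}
A=np.concatenate([P[n][C[n]["depth"]>0] for n in C])
col=np.concatenate([C[n]["color"][C[n]["depth"]>0] for n in C]).astype(int)
src=np.concatenate([np.full((C[n]["depth"]>0).sum(),i) for i,n in enumerate(C)])
def circ(name,c0,r,z0,z1):
    for k in (0,1,2):
        m=(np.hypot(A[:,0]-c0[0],A[:,1]-c0[1])<r+.02)&(A[:,2]>z0)&(A[:,2]<z1)
        if k<2:m&=src==k
        p=A[m][:,:2]
        if len(p)<10: continue
        s=least_squares(lambda c:np.hypot(p[:,0]-c[0],p[:,1]-c[1])-r,c0,loss="soft_l1",f_scale=.002)
        print(name,k,len(p),np.round(s.x,4),"rms",round(float(np.median(abs(s.fun))),4))
circ("jug",(.685,.07),.027,.01,.055)
circ("mill",(.555,-.085),.017,.03,.065)
circ("ramekin",(.694,-.087),.030,.008,.034)
circ("salt",(.56,.078),.020,.008,.052)
m=(abs(A[:,0]-.435)<.07)&(abs(A[:,1]+.085)<.06)&(A[:,2]>.012)
p=A[m][:,:2].astype(np.float32); print("roll",cv2.minAreaRect(p),A[m][:,2].max())
# jug lip
m=(np.hypot(A[:,0]-.685,A[:,1]-.07)<.045)&(A[:,2]>.06); print("rim extents",A[m].min(0),A[m].max(0))
# boards: top-down map, template fit on height of board top vs floor
def board(name,x0,rec,outer,c0):
    m=(np.hypot(A[:,0]-c0[0],A[:,1]-c0[1])<.3)&(A[:,2]<.03)&(A[:,2]>-.01)
    m&=(abs(A[:,0]-.55)<.25)&((A[:,1]>.15) if c0[1]>0 else (A[:,1]<-.2))
    p=A[m][:,:2]; z=A[m][:,2]; q=np.clip(z,0,.02)
    def model(v):
        c,s=np.cos(v[2]),np.sin(v[2]); d=p-v[:2]; X=d[:,0]*c+d[:,1]*s; Y=-d[:,0]*s+d[:,1]*c
        sg=lambda e:1/(1+np.exp(-np.clip(e/.0015,-30,30)))
        out=.02*sg(outer(X,Y))
        for (cx,cy,f) in rec: out=out-.005*sg(f(X-cx,Y-cy))
        return out
    best=None
    for a in np.radians(np.arange(0,360,15)):
        s=least_squares(lambda v:model(v)-q,[*c0,a],x_scale=[.01,.01,.05],diff_step=1e-3,loss="soft_l1",f_scale=.003)
        if best is None or s.cost<best.cost: best=s
    v=best.x; print(name,np.round(v,4),np.degrees(v[2]),best.cost,len(p))
    c,s=np.cos(v[2]),np.sin(v[2])
    for (cx,cy,f) in rec: print("  recess",(cx,cy),np.round(v[:2]+[cx*c-cy*s,cx*s+cy*c],4))
mn=np.minimum
box=lambda a,b:(lambda X,Y:mn(a-abs(X),b-abs(Y)))
ci=lambda r:(lambda X,Y:r-np.hypot(X,Y))
board("paddle",0,[(-.105,0,box(.037,.058)),(-.015,.05,ci(.038)),(-.015,-.05,ci(.031))],
  lambda X,Y:np.maximum(mn(.16-abs(X-.005),.1-abs(Y)),mn(.04-abs(X-.2),.018-abs(Y))),(.57,.34))
board("round",0,[(-.09,.047,ci(.038)),(-.09,-.047,ci(.031))],
  lambda X,Y:mn(mn(X+.145,.095-abs(Y)),np.where(X>.045,.095-np.hypot(X-.045,Y),1)),(.54,-.35))
E
python3 m.py
```

```text
gd 0.1547
jug 0 636 [0.684  0.0696] rms 0.0012
jug 1 268 [0.6829 0.0704] rms 0.001
jug 2 904 [0.6835 0.0699] rms 0.0012
mill 0 183 [ 0.5546 -0.0868] rms 0.001
mill 1 224 [ 0.5538 -0.085 ] rms 0.0005
mill 2 407 [ 0.5541 -0.0858] rms 0.0009
ramekin 0 496 [ 0.6954 -0.0867] rms 0.0016
ramekin 1 453 [ 0.6919 -0.088 ] rms 0.0014
ramekin 2 949 [ 0.6932 -0.0872] rms 0.0017
salt 0 331 [0.5667 0.0779] rms 0.0008
salt 1 183 [0.5662 0.0795] rms 0.0007
salt 2 514 [0.5665 0.0783] rms 0.0009
roll ((0.4357379972934723, -0.08440962433815002), (0.10112839937210083, 0.06032823026180267), 2.934345245361328) 0.0511961442137448
rim extents [0.65551338 0.04173846 0.06000357] [0.71100358 0.10456185 0.07291336]
paddle [ 0.5498  0.3311 -0.2284] -13.084866148483181 0.19669539244869275 55105
  recess (-0.105, 0) [0.4475 0.3548]
  recess (-0.015, 0.05) [0.5465 0.3832]
  recess (-0.015, -0.05) [0.5238 0.2857]
round [ 0.5482 -0.3544 -0.0765] -4.383915952426673 0.13899188672802018 51050
  recess (-0.09, 0.047) [ 0.462  -0.3006]
  recess (-0.09, -0.047) [ 0.4549 -0.3944]
```

```bash
cat > go.py <<'E'
from h import *
# usage: to(x,y,zgrasp,psi) prints needed az first, then tool-axis shift after that turn, in full-scale units
def psi_now(s):
    y=rot(s["ee_rot"])[:,1]; return np.degrees(np.arctan2(y[1],y[0]))
def to(x,y,z,psi):
    s=get_state(); d=np.array([x,y,z+grip_depth])-s["ee_pos"]; p=psi_now(s)
    f=lambda a:np.round(np.array([-np.sin(a)*d[0]+np.cos(a)*d[1],np.cos(a)*d[0]+np.sin(a)*d[1],-d[2]])/.05,2)
    print("psi",round(p,1),"az total",round(-((psi-p+180)%360-180)/30,3),"shift now-axes",f(np.radians(p)),"after turn",f(np.radians(psi)),
      "tilt",np.round(rot(s["ee_rot"])[:,2],3),"t",s["t"],"F",np.round(s["force"],1),"op",round(s["opening"],4))
E
python3 - <<'E'
from h import *
from go import to
a=[]
for n in ("scene","side"):
    c=camera(n); im=c["color"][:,:,::-1].copy(); f=210/np.tan(np.radians(c["vertical_fov"])/2)
    def pj(p):
        q=(np.array(p)-c["xyz"])@rot(c["orientation"]); return np.round(q[:,:2]/q[:,2:]*f+[c["cx"],c["cy"]]).astype(np.int32)
    t=np.linspace(0,2*np.pi,60)
    for x,y,r,z in [(.5465,.3832,.038,.02),(.5238,.2857,.031,.02),(.462,-.3006,.038,.02),(.4549,-.3944,.031,.02),(.4475,.3548,.01,.015),(.6835,.0699,.027,.068),(.5541,-.0858,.023,0.0),(.694,-.0872,.031,.036),(.5665,.0783,.02,0)]:
        cv2.polylines(im,[pj(np.c_[x+r*np.cos(t),y+r*np.sin(t),t*0+z])],True,(255,0,255),1)
    th=np.radians(2.9); e=np.array([np.cos(th),np.sin(th)]); g=np.array([-e[1],e[0]])
    q=[[*(np.array([.4357,-.0844])+u*.048*e+v*.027*g),.0] for u,v in ((1,1),(1,-1),(-1,-1),(-1,1))]
    cv2.polylines(im,[pj(q)],True,(255,255,0),1)
    a.append(im[60:360,80:520] if n=="scene" else im[110:410,80:520])
cv2.imwrite("pics/ov.png",np.vstack(a))
to(.45,.3,.22,-87.1)
E
```

```text
psi 64.7 az total 5.06 shift now-axes [-5.57 -3.23  0.6 ] after turn [3.38 5.48 0.6 ] tilt [ 0.  0. -1.] t 1.55 F [-0.4 -0.6 -0.2] op 0.0853
```

View pics/ov.png

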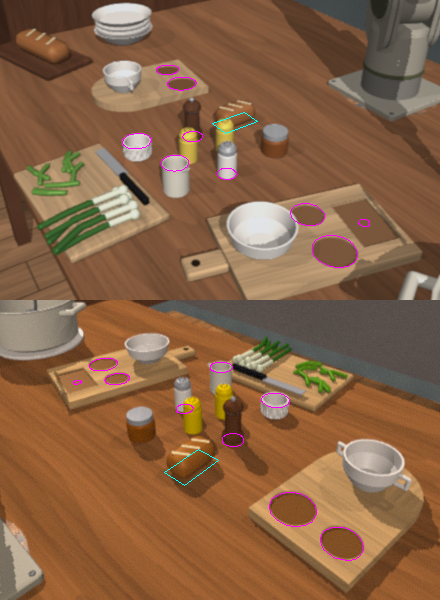

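The overlay fits the recesses and objects in both views. I'll check which way the roll lies from above.

{"api": "drive_tool", "payload": {"increments": [{"grip": 1, "dx": -0.7, "dy": -0.4, "dz": 0.08}, {"dx": -0.7, "dy": -0.4, "dz": 0.08}, {"dx": -0.7, "dy": -0.4, "dz": 0.08}, {"dx": -0.7, "dy": -0.4, "dz": 0.08}, {"dx": -0.7, "dy": -0.4, "dz": 0.08}, {"dx": -0.7, "dy": -0.4, "dz": 0.08}, {"dx": -0.7, "dy": -0.4, "dz": 0.08}, {"dx": -0.7, "dy": -0.4, "dz": 0.04}, {"az": 0.28}, {"az": 0.28}, {"az": 0.28}, {"az": 0.28}], "grip_force": 30}}

```text
schema error: expected keys grip, dx, dy, dz, ax, ay, az
```

{"api": "drive_tool", "payload": {"increments": [{"az": 0.28}, {"az": 0.28}, {"az": 0.28}, {"az": 0.28}, {"az": 0.28}, {"az": 0.28}, {"az": 0.28}, {"az": 0.28}, {"az": 0.28}, {"az": 0.28}, {"az": 0.28}, {"az": 0.28}]}}

```text
schema error: expected keys grip, dx, dy, dz, ax, ay, az
```

{"api": "drive_tool", "payload": {"increments": [{"az": 0.28}, {"az": 0.28}, {"dy": 0.65}, {"dy": 0.65}, {"dy": 0.65}, {"dy": 0.65}, {"dy": 0.65}, {"dy": 0.65}, {"dy": 0.65}, {"dy": 0.65}, {"dy": 0.65}, {"dy": 0.65}]}}

```text
schema error: expected keys grip, dx, dy, dz, ax, ay, az
```

```bash
python3 - <<'E'
from h import *
from go import to
c=camera("wrist"); save("w1",c); P=cloud(c,True)
for o in outline_of("wrist","bread_roll")[:3]:
    m=o["pixels"]&(c["depth"]>0); p=P[m]
    print(o["conf"],o["box"],cv2.minAreaRect(p[:,:2].astype(np.float32)))
    for z in (.01,.02,.03,.04):
        q=p[abs(p[:,2]-z)<.005][:,:2].astype(np.float32)
        if len(q)>10: print(z,len(q),cv2.minAreaRect(q))
to(.4357,-.0844,.05,-87.1)
E
```

```text
0.62 [31.5, 380.3, 21.7, 25.6] ((0.4056300222873688, -0.07932351529598236), (0.04169721528887749, 0.04124438762664795), 10.566740989685059)
0.01 39 ((0.39966222643852234, -0.0672435611486435), (0.03122497722506523, 0.009640566073358059), 24.17375373840332)
0.02 62 ((0.3951680362224579, -0.07416790723800659), (0.04604379087686539, 0.019986888393759727), 49.902408599853516)
0.03 80 ((0.3968663513660431, -0.07372158020734787), (0.044948797672986984, 0.019001012668013573), 50.00025939941406)
0.04 137 ((0.40716353058815, -0.07905836403369904), (0.03858498856425285, 0.04120325669646263), 10.566740989685059)
psi 64.7 az total 5.06 shift now-axes [ -8.6 -10.3   4. ] after turn [ 2.71 13.14  4.  ] tilt [ 0.  0. -1.] t 1.65 F [ 0.1 -0.3  0.3] op 0.0851
```

View pics/w1.png

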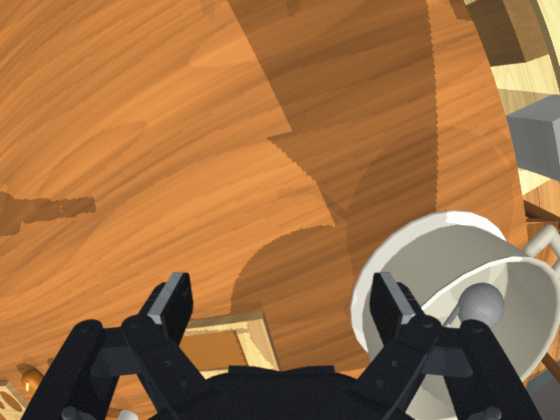

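The wrist picture shows the pot at the lower right with its ladle, and the paddle recess at the bottom centre. The moves were refused because every row needs all the keys, so I'll resend them.

{"api": "drive_tool", "payload": {"increments": [{"grip": 1, "dx": -0.7, "dy": -0.4, "dz": 0.08, "ax": 0, "ay": 0, "az": 0}, {"grip": 1, "dx": -0.7, "dy": -0.4, "dz": 0.08, "ax": 0, "ay": 0, "az": 0}, {"grip": 1, "dx": -0.7, "dy": -0.4, "dz": 0.08, "ax": 0, "ay": 0, "az": 0}, {"grip": 1, "dx": -0.7, "dy": -0.4, "dz": 0.08, "ax": 0, "ay": 0, "az": 0}, {"grip": 1, "dx": -0.7, "dy": -0.4, "dz": 0.08, "ax": 0, "ay": 0, "az": 0}, {"grip": 1, "dx": -0.7, "dy": -0.4, "dz": 0.08, "ax": 0, "ay": 0, "az": 0}, {"grip": 1, "dx": -0.7, "dy": -0.4, "dz": 0.08, "ax": 0, "ay": 0, "az": 0}, {"grip": 1, "dx": -0.7, "dy": -0.4, "dz": 0.04, "ax": 0, "ay": 0, "az": 0}, {"grip": 1, "dx": 0, "dy": 0, "dz": 0, "ax": 0, "ay": 0, "az": 0.28}, {"grip": 1, "dx": 0, "dy": 0, "dz": 0, "ax": 0, "ay": 0, "az": 0.28}, {"grip": 1, "dx": 0, "dy": 0, "dz": 0, "ax": 0, "ay": 0, "az": 0.28}, {"grip": 1, "dx": 0, "dy": 0, "dz": 0, "ax": 0, "ay": 0, "az": 0.28}], "grip_force": 30}}

```text
t: 2.85
ee_pos: [0.452, 0.3006, 0.3748]
ee_rot: [-0.0, 0.494, 0.869, 0.0]
force: [0.2, 0.1, 0.1]
opening: 0.0854
grip_force: 0.0
```

{"api": "drive_tool", "payload": {"increments": [{"grip": 1, "dx": 0, "dy": 0, "dz": 0, "ax": 0, "ay": 0, "az": 0.28}, {"grip": 1, "dx": 0, "dy": 0, "dz": 0, "ax": 0, "ay": 0, "az": 0.28}, {"grip": 1, "dx": 0, "dy": 0, "dz": 0, "ax": 0, "ay": 0, "az": 0.28}, {"grip": 1, "dx": 0, "dy": 0, "dz": 0, "ax": 0, "ay": 0, "az": 0.28}, {"grip": 1, "dx": 0, "dy": 0, "dz": 0, "ax": 0, "ay": 0, "az": 0.28}, {"grip": 1, "dx": 0, "dy": 0, "dz": 0, "ax": 0, "ay": 0, "az": 0.28}, {"grip": 1, "dx": 0, "dy": 0, "dz": 0, "ax": 0, "ay": 0, "az": 0.28}, {"grip": 1, "dx": 0, "dy": 0, "dz": 0, "ax": 0, "ay": 0, "az": 0.28}, {"grip": 1, "dx": 0, "dy": 0, "dz": 0, "ax": 0, "ay": 0, "az": 0.28}, {"grip": 1, "dx": 0, "dy": 0, "dz": 0, "ax": 0, "ay": 0, "az": 0.28}, {"grip": 1, "dx": 0, "dy": 0, "dz": 0, "ax": 0, "ay": 0, "az": 0.28}, {"grip": 1, "dx": 0, "dy": 0, "dz": 0, "ax": 0, "ay": 0, "az": 0.28}]}}

```text
t: 4.05
ee_pos: [0.4519, 0.3007, 0.3748]
ee_rot: [-0.0, 0.985, 0.173, 0.0]
force: [0.2, 0.4, -0.5]
opening: 0.0854
grip_force: 0.0
```

{"api": "drive_tool", "payload": {"increments": [{"grip": 1, "dx": 0, "dy": 0, "dz": 0, "ax": 0, "ay": 0, "az": 0.28}, {"grip": 1, "dx": 0, "dy": 0, "dz": 0, "ax": 0, "ay": 0, "az": 0.28}, {"grip": 1, "dx": 0, "dy": 0.65, "dz": 0, "ax": 0, "ay": 0, "az": 0}, {"grip": 1, "dx": 0, "dy": 0.65, "dz": 0, "ax": 0, "ay": 0, "az": 0}, {"grip": 1, "dx": 0, "dy": 0.65, "dz": 0, "ax": 0, "ay": 0, "az": 0}, {"grip": 1, "dx": 0, "dy": 0.65, "dz": 0, "ax": 0, "ay": 0, "az": 0}, {"grip": 1, "dx": 0, "dy": 0.65, "dz": 0, "ax": 0, "ay": 0, "az": 0}, {"grip": 1, "dx": 0, "dy": 0.65, "dz": 0, "ax": 0, "ay": 0, "az": 0}, {"grip": 1, "dx": 0, "dy": 0.65, "dz": 0, "ax": 0, "ay": 0, "az": 0}, {"grip": 1, "dx": 0, "dy": 0.65, "dz": 0, "ax": 0, "ay": 0, "az": 0}, {"grip": 1, "dx": 0, "dy": 0.65, "dz": 0, "ax": 0, "ay": 0, "az": 0}, {"grip": 1, "dx": 0, "dy": 0.65, "dz": 0, "ax": 0, "ay": 0, "az": 0}]}}

```text
t: 5.25
ee_pos: [0.4715, -0.0251, 0.3749]
ee_rot: [-0.0, 1.0, 0.03, 0.0]
force: [-0.4, -0.4, -0.4]
opening: 0.0853
grip_force: 0.0
```

```bash
cat > wr.py <<'E'
from h import *
from go import to
c=camera("wrist"); save("w2",c); P=cloud(c,True)
for o in outline_of("wrist","bread_roll")[:3]:
    m=o["pixels"]&(c["depth"]>0); p=P[m]
    print(o["conf"],o["box"],cv2.minAreaRect(p[:,:2].astype(np.float32)))
    for z in (.01,.02,.03,.04):
        q=p[abs(p[:,2]-z)<.005][:,:2].astype(np.float32)
        if len(q)>10: print(z,len(q),cv2.minAreaRect(q))
to(.4357,-.0844,.05,-87.1)
E
python3 wr.py
```

```text
0.8 [335.7, 224.7, 53.6, 93.0] ((0.4382544755935669, -0.08717768639326096), (0.09186728298664093, 0.05494315177202225), 2.3654966354370117)
0.02 117 ((0.45219123363494873, -0.06861348450183868), (0.03593093529343605, 0.08638886362314224), 58.58247756958008)
0.03 478 ((0.4393678903579712, -0.08714285492897034), (0.08969876170158386, 0.05490494146943092), 2.604245901107788)
0.04 2697 ((0.43708640336990356, -0.08706207573413849), (0.08954263478517532, 0.0502215176820755), 2.355489730834961)
psi -86.9 az total 0.008 shift now-axes [-0.78  1.09  3.41] after turn [-0.77  1.09  3.41] tilt [ 0.001 -0.    -1.   ] t 5.35 F [ 0.1  0.3 -0.3] op 0.0857
```

View pics/w2.png

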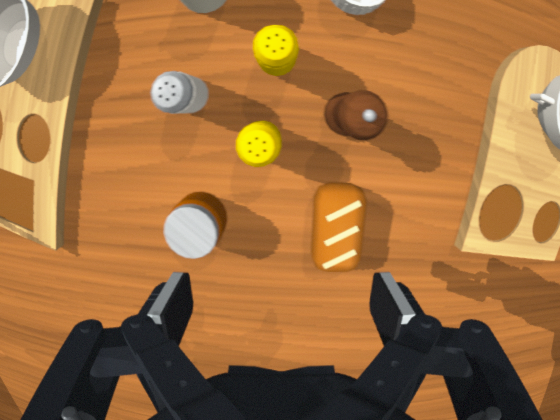

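The roll is at (338,227) in this view, lying along world x, not y, and the fit agrees. Grasping it now.

{"api": "drive_tool", "payload": {"increments": [{"grip": 1, "dx": -0.38, "dy": 0.6, "dz": 0, "ax": 0, "ay": 0, "az": 0}, {"grip": 1, "dx": -0.37, "dy": 0.6, "dz": 0, "ax": 0, "ay": 0, "az": 0}, {"grip": 1, "dx": 0, "dy": 0, "dz": 0.6, "ax": 0, "ay": 0, "az": 0}, {"grip": 1, "dx": 0, "dy": 0, "dz": 0.6, "ax": 0, "ay": 0, "az": 0}, {"grip": 1, "dx": 0, "dy": 0, "dz": 0.6, "ax": 0, "ay": 0, "az": 0}, {"grip": 1, "dx": 0, "dy": 0, "dz": 0.6, "ax": 0, "ay": 0, "az": 0}, {"grip": 1, "dx": 0, "dy": 0, "dz": 0.5, "ax": 0, "ay": 0, "az": 0}, {"grip": 1, "dx": 0, "dy": 0, "dz": 0.4, "ax": 0, "ay": 0, "az": 0}, {"grip": 1, "dx": 0, "dy": 0, "dz": 0.3, "ax": 0, "ay": 0, "az": 0}, {"grip": 1, "dx": 0, "dy": 0, "dz": 0.28, "ax": 0, "ay": 0, "az": 0}, {"grip": -0.2, "dx": 0, "dy": 0, "dz": 0, "ax": 0, "ay": 0, "az": 0}, {"grip": -0.2, "dx": 0, "dy": 0, "dz": 0, "ax": 0, "ay": 0, "az": 0}], "grip_force": 25}}

```text
t: 6.55
ee_pos: [0.4381, -0.0856, 0.181]
ee_rot: [0.0, 1.0, 0.031, -0.0]
force: [0.2, -0.3, 0.5]
opening: 0.0587
grip_force: 0.0
```

{"api": "drive_tool", "payload": {"increments": [{"grip": -0.2, "dx": 0, "dy": 0, "dz": 0, "ax": 0, "ay": 0, "az": 0}, {"grip": -0.2, "dx": 0, "dy": 0, "dz": 0, "ax": 0, "ay": 0, "az": 0}, {"grip": -0.2, "dx": 0, "dy": 0, "dz": 0, "ax": 0, "ay": 0, "az": 0}, {"grip": -0.2, "dx": 0, "dy": 0, "dz": 0, "ax": 0, "ay": 0, "az": 0}]}}

```text
t: 6.95
ee_pos: [0.4383, -0.0858, 0.1813]
ee_rot: [-0.0, 1.0, 0.03, 0.001]
force: [-2.0, 1.7, 7.2]
opening: 0.054
grip_force: 27.3
```

{"api": "drive_tool", "payload": {"increments": [{"grip": -0.2, "dx": 0, "dy": 0, "dz": -0.3, "ax": 0, "ay": 0, "az": 0}, {"grip": -0.2, "dx": 0, "dy": 0, "dz": -0.5, "ax": 0, "ay": 0, "az": 0}, {"grip": -0.2, "dx": 0, "dy": 0, "dz": -0.6, "ax": 0, "ay": 0, "az": 0}, {"grip": -0.2, "dx": 0, "dy": 0, "dz": -0.6, "ax": 0, "ay": 0, "az": 0}, {"grip": -0.2, "dx": 0, "dy": 0, "dz": -0.5, "ax": 0, "ay": 0, "az": 0}, {"grip": -0.2, "dx": 0, "dy": -0.3, "dz": -0.3, "ax": 0, "ay": 0, "az": 0}, {"grip": -0.2, "dx": 0.12, "dy": -0.6, "dz": 0, "ax": 0, "ay": 0, "az": 0}, {"grip": -0.2, "dx": 0.12, "dy": -0.7, "dz": 0, "ax": 0, "ay": 0, "az": 0}, {"grip": -0.2, "dx": 0.12, "dy": -0.7, "dz": 0, "ax": 0, "ay": 0, "az": 0}, {"grip": -0.2, "dx": 0.12, "dy": -0.7, "dz": 0, "ax": 0, "ay": 0, "az": 0}, {"grip": -0.2, "dx": 0.12, "dy": -0.7, "dz": 0, "ax": 0, "ay": 0, "az": 0}, {"grip": -0.2, "dx": 0.12, "dy": -0.7, "dz": 0, "ax": 0, "ay": 0, "az": 0}]}}

```text
t: 8.15
ee_pos: [0.4603, 0.1372, 0.3208]
ee_rot: [-0.0, 1.0, 0.03, 0.0]
force: [1.5, 0.6, 0.2]
opening: 0.0542
grip_force: 26.8
```

{"api": "drive_tool", "payload": {"increments": [{"grip": -0.2, "dx": 0, "dy": -0.7, "dz": 0, "ax": 0, "ay": 0, "az": 0}, {"grip": -0.2, "dx": 0, "dy": -0.7, "dz": 0, "ax": 0, "ay": 0, "az": 0}, {"grip": -0.2, "dx": 0, "dy": -0.7, "dz": 0, "ax": 0, "ay": 0, "az": 0}, {"grip": -0.2, "dx": 0, "dy": -0.7, "dz": 0, "ax": 0, "ay": 0, "az": 0}, {"grip": -0.2, "dx": 0, "dy": -0.7, "dz": 0, "ax": 0, "ay": 0, "az": 0}, {"grip": -0.2, "dx": 0, "dy": -0.5, "dz": 0, "ax": 0, "ay": 0, "az": 0}, {"grip": -0.2, "dx": 0, "dy": -0.38, "dz": 0, "ax": 0, "ay": 0, "az": 0}, {"grip": -0.2, "dx": 0, "dy": 0, "dz": 0, "ax": 0, "ay": 0, "az": -0.2}, {"grip": -0.2, "dx": 0, "dy": 0, "dz": 0, "ax": 0, "ay": 0, "az": -0.25}, {"grip": -0.2, "dx": 0, "dy": 0, "dz": 0, "ax": 0, "ay": 0, "az": -0.25}, {"grip": -0.2, "dx": 0, "dy": 0, "dz": 0, "ax": 0, "ay": 0, "az": -0.25}, {"grip": -0.2, "dx": 0, "dy": 0, "dz": 0, "ax": 0, "ay": 0, "az": -0.25}]}}

```text
t: 9.35
ee_pos: [0.4474, 0.354, 0.3207]
ee_rot: [0.0, 0.94, 0.34, -0.0]
force: [-0.1, 0.1, -0.3]
opening: 0.0537
grip_force: 26.9
```

{"api": "drive_tool", "payload": {"increments": [{"grip": -0.2, "dx": 0, "dy": 0, "dz": 0, "ax": 0, "ay": 0, "az": -0.25}, {"grip": -0.2, "dx": 0, "dy": 0, "dz": 0, "ax": 0, "ay": 0, "az": -0.25}, {"grip": -0.2, "dx": 0, "dy": 0, "dz": 0, "ax": 0, "ay": 0, "az": -0.25}, {"grip": -0.2, "dx": 0, "dy": 0, "dz": 0, "ax": 0, "ay": 0, "az": -0.25}, {"grip": -0.2, "dx": 0, "dy": 0, "dz": 0, "ax": 0, "ay": 0, "az": -0.25}, {"grip": -0.2, "dx": 0, "dy": 0, "dz": 0, "ax": 0, "ay": 0, "az": 0}]}}

```text
t: 9.95
ee_pos: [0.4474, 0.354, 0.3208]
ee_rot: [0.0, 0.782, 0.623, -0.0]
force: [0.4, -0.4, -0.4]
opening: 0.0536
grip_force: 26.9
```

```bash
python3 - <<'E'
from go import *
to(.4475,.3548,.0418,-13.1)
c=camera("wrist"); save("w3",c)
E
```

```text
psi -12.9 az total 0.005 shift now-axes [ 0.02 -0.    2.49] after turn [ 0.02 -0.    2.49] tilt [ 0. -0. -1.] t 9.95 F [ 0.4 -0.4 -0.4] op 0.0536
```

View pics/w3.png

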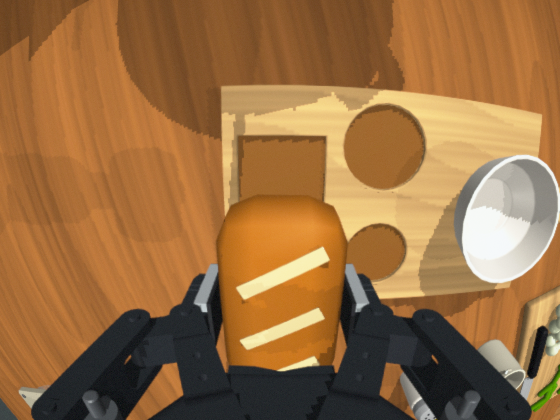

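The roll hangs level and square to the recess. The recess top is at (282,165), and the mill and jug recesses are at (375,250) and (385,147). Lowering now.

{"api": "drive_tool", "payload": {"increments": [{"grip": -0.2, "dx": 0.02, "dy": 0, "dz": 0.5, "ax": 0, "ay": 0, "az": 0}, {"grip": -0.2, "dx": 0, "dy": 0, "dz": 0.5, "ax": 0, "ay": 0, "az": 0}, {"grip": -0.2, "dx": 0, "dy": 0, "dz": 0.5, "ax": 0, "ay": 0, "az": 0}, {"grip": -0.2, "dx": 0, "dy": 0, "dz": 0.4, "ax": 0, "ay": 0, "az": 0}, {"grip": -0.2, "dx": 0, "dy": 0, "dz": 0.25, "ax": 0, "ay": 0, "az": 0}, {"grip": -0.2, "dx": 0, "dy": 0, "dz": 0.15, "ax": 0, "ay": 0, "az": 0}, {"grip": -0.2, "dx": 0, "dy": 0, "dz": 0.1, "ax": 0, "ay": 0, "az": 0}, {"grip": -0.2, "dx": 0, "dy": 0, "dz": 0.05, "ax": 0, "ay": 0, "az": 0}, {"grip": -0.2, "dx": 0, "dy": 0, "dz": 0.03, "ax": 0, "ay": 0, "az": 0}, {"grip": -0.2, "dx": 0, "dy": 0, "dz": 0.0, "ax": 0, "ay": 0, "az": 0}]}}

```text
t: 11.0
ee_pos: [0.4475, 0.3556, 0.1971]
ee_rot: [-0.0, 0.783, 0.622, 0.0]
force: [-0.2, -1.0, -0.9]
opening: 0.0536
grip_force: 26.8
```

{"api": "drive_tool", "payload": {"increments": [{"grip": -0.2, "dx": 0, "dy": 0, "dz": 0.02, "ax": 0, "ay": 0, "az": 0}, {"grip": -0.2, "dx": 0, "dy": 0, "dz": 0, "ax": 0, "ay": 0, "az": 0}]}}

```text
t: 11.2
ee_pos: [0.4476, 0.3556, 0.1964]
ee_rot: [-0.0, 0.783, 0.622, 0.001]
force: [-0.8, -0.4, 2.9]
opening: 0.0537
grip_force: 27.2
```

{"api": "drive_tool", "payload": {"increments": [{"grip": 0.1, "dx": 0, "dy": 0, "dz": 0, "ax": 0, "ay": 0, "az": 0}, {"grip": 0.4, "dx": 0, "dy": 0, "dz": 0, "ax": 0, "ay": 0, "az": 0}, {"grip": 0.7, "dx": 0, "dy": 0, "dz": 0, "ax": 0, "ay": 0, "az": 0}, {"grip": 0.8, "dx": 0, "dy": 0, "dz": 0, "ax": 0, "ay": 0, "az": 0}, {"grip": 0.8, "dx": 0, "dy": 0, "dz": -0.2, "ax": 0, "ay": 0, "az": 0}, {"grip": 0.8, "dx": 0, "dy": 0, "dz": -0.5, "ax": 0, "ay": 0, "az": 0}, {"grip": 0.8, "dx": 0, "dy": 0, "dz": -0.7, "ax": 0, "ay": 0, "az": 0}, {"grip": 0.8, "dx": 0, "dy": 0, "dz": -0.7, "ax": 0, "ay": 0, "az": 0}, {"grip": 0.8, "dx": 0, "dy": 0, "dz": -0.7, "ax": 0, "ay": 0, "az": 0}, {"grip": 0.8, "dx": 0, "dy": 0, "dz": -0.4, "ax": 0, "ay": 0, "az": 0}]}}

```text
t: 12.2
ee_pos: [0.4477, 0.3555, 0.3596]
ee_rot: [-0.0, 0.783, 0.622, 0.002]
force: [-0.6, 0.9, -0.7]
opening: 0.0765
grip_force: 0.0
```

```bash
python3 - <<'E'
from go import *
to(.6835,.0699,.2,-12.9)
c=camera("scene"); P=cloud(c)[c["depth"]>0]; save("s4",c)
m=(abs(P[:,1]-.06)<.03)&(P[:,0]>.715)&(P[:,0]<.8)&(P[:,2]<.05)
for a in np.arange(.715,.8,.008): 
    q=P[m&(abs(P[:,0]-a)<.004)]; print(round(a,3),len(q),q[:,2].max().round(3) if len(q) else '')
m=(abs(P[:,0]-.4475)<.09)&(abs(P[:,1]-.355)<.09)&(P[:,2]>.028)&(P[:,2]<.08); print(cv2.minAreaRect(P[m][:,:2].astype(np.float32)),P[m][:,2].max())
E
```

```text
psi -13.0 az total -0.004 shift now-axes [-4.5   5.88  0.1 ] after turn [-4.51  5.87  0.1 ] tilt [ 0.003  0.003 -1.   ] t 12.2 F [-0.6  0.9 -0.7] op 0.0765
0.715 33 0.003
0.723 74 0.003
0.731 69 0.004
0.739 7 0.015
0.747 61 0.019
0.755 4 0.032
0.763 55 0.038
0.771 169 0.038
0.779 24 0.038
0.787 49 0.046
0.795 61 0.047
((0.4512699842453003, 0.3541613221168518), (0.09408961981534958, 0.05280868709087372), 75.88568115234375) 0.06529116590652817
```

{"api": "drive_tool", "payload": {"increments": [{"grip": 0.8, "dx": -0.3, "dy": 0.38, "dz": 0, "ax": 0, "ay": 0, "az": 0}, {"grip": 0.8, "dx": -0.5, "dy": 0.65, "dz": 0, "ax": 0, "ay": 0, "az": 0}, {"grip": 0.8, "dx": -0.5, "dy": 0.65, "dz": 0, "ax": 0, "ay": 0, "az": 0}, {"grip": 0.8, "dx": -0.5, "dy": 0.65, "dz": 0, "ax": 0, "ay": 0, "az": 0}, {"grip": 0.8, "dx": -0.5, "dy": 0.65, "dz": 0, "ax": 0, "ay": 0, "az": 0}, {"grip": 0.8, "dx": -0.5, "dy": 0.65, "dz": 0, "ax": 0, "ay": 0, "az": 0}, {"grip": 0.8, "dx": -0.5, "dy": 0.65, "dz": 0, "ax": 0, "ay": 0, "az": 0}, {"grip": 0.8, "dx": -0.5, "dy": 0.65, "dz": 0, "ax": 0, "ay": 0, "az": 0}, {"grip": 0.8, "dx": -0.4, "dy": 0.55, "dz": 0, "ax": 0, "ay": 0, "az": 0}, {"grip": 0.8, "dx": -0.3, "dy": 0.4, "dz": 0, "ax": 0, "ay": 0, "az": 0}, {"grip": 0.8, "dx": 0, "dy": 0, "dz": 0, "ax": 0, "ay": 0, "az": 0}]}}

```text
t: 13.35
ee_pos: [0.6844, 0.0657, 0.3557]
ee_rot: [0.001, 0.784, 0.62, -0.001]
force: [-0.7, -0.1, -0.2]
opening: 0.0768
grip_force: 0.0
```

```bash
cat > jw.py <<'E'
from go import *
import sys
from scipy.optimize import least_squares
# wrist circle fit: name guess x y r z0 z1 target grasp z psi
def wc(x,y,r,z0,z1):
    c=camera("wrist"); P=cloud(c,True)[c["depth"]>0]
    p=P[(np.hypot(P[:,0]-x,P[:,1]-y)<r+.02)&(P[:,2]>z0)&(P[:,2]<z1)][:,:2]
    s=least_squares(lambda q:np.hypot(p[:,0]-q[0],p[:,1]-q[1])-r,(x,y),loss="soft_l1",f_scale=.002)
    print("fit",len(p),np.round(s.x,4),np.median(abs(s.fun)).round(4)); return s.x,c
E
python3 - <<'E'
from jw import *
p,c=wc(.6835,.0699,.0255,.062,.075)
to(.6835,.0699,.042,-12.9)
E
```

```text
fit 951 [0.6837 0.0701] 0.0011
psi -13.2 az total -0.01 shift now-axes [ 0.04 -0.01  3.18] after turn [ 0.04 -0.01  3.18] tilt [-0.    -0.001 -1.   ] t 13.4 F [ 0.1  1.1 -0.2] op 0.077
```

{"api": "drive_tool", "payload": {"increments": [{"grip": 0.8, "dx": 0.04, "dy": 0, "dz": 0.4, "ax": 0, "ay": 0, "az": 0}, {"grip": 0.8, "dx": 0, "dy": 0, "dz": 0.6, "ax": 0, "ay": 0, "az": 0}, {"grip": 0.8, "dx": 0, "dy": 0, "dz": 0.6, "ax": 0, "ay": 0, "az": 0}, {"grip": 0.8, "dx": 0, "dy": 0, "dz": 0.6, "ax": 0, "ay": 0, "az": 0}, {"grip": 0.8, "dx": 0, "dy": 0, "dz": 0.5, "ax": 0, "ay": 0, "az": 0}, {"grip": 0.8, "dx": 0, "dy": 0, "dz": 0.3, "ax": 0, "ay": 0, "az": 0}, {"grip": 0.8, "dx": 0, "dy": 0, "dz": 0.18, "ax": 0, "ay": 0, "az": 0}, {"grip": 0.8, "dx": 0, "dy": 0, "dz": 0, "ax": 0, "ay": 0, "az": 0}, {"grip": 0, "dx": 0, "dy": 0, "dz": 0, "ax": 0, "ay": 0, "az": 0}, {"grip": 0, "dx": 0, "dy": 0, "dz": 0, "ax": 0, "ay": 0, "az": 0}, {"grip": 0, "dx": 0, "dy": 0, "dz": 0, "ax": 0, "ay": 0, "az": 0}, {"grip": 0, "dx": 0, "dy": 0, "dz": 0, "ax": 0, "ay": 0, "az": 0}], "grip_force": 30}}

```text
t: 14.6
ee_pos: [0.6842, 0.0721, 0.1984]
ee_rot: [0.0, 0.783, 0.622, 0.001]
force: [-1.1, 0.3, 6.8]
opening: 0.0537
grip_force: 32.2
```

{"api": "drive_tool", "payload": {"increments": [{"grip": 0, "dx": 0, "dy": 0, "dz": 0, "ax": 0, "ay": 0, "az": 0}, {"grip": 0, "dx": 0, "dy": 0, "dz": 0, "ax": 0, "ay": 0, "az": 0}]}}

```text
t: 14.8
ee_pos: [0.6842, 0.072, 0.1984]
ee_rot: [0.0, 0.783, 0.622, 0.001]
force: [-1.1, 1.1, 6.0]
opening: 0.0544
grip_force: 32.2
```

```bash
python3 - <<'E'
from go import *
print(get_state()["ee_pos"],get_state()["grip_force"])
to(.5465,.3832,.2,-13.1)
E
```

```text
[0.68416007 0.07204468 0.19840486] 32.24798446521163
psi -13.0 az total 0.003 shift now-axes [ 5.44 -4.08 -3.13] after turn [ 5.44 -4.09 -3.13] tilt [ 0.002  0.001 -1.   ] t 14.8 F [-1.1  1.1  6. ] op 0.0544
```

{"api": "drive_tool", "payload": {"increments": [{"grip": 0, "dx": 0, "dy": 0, "dz": -0.3, "ax": 0, "ay": 0, "az": 0}, {"grip": 0, "dx": 0, "dy": 0, "dz": -0.6, "ax": 0, "ay": 0, "az": 0}, {"grip": 0, "dx": 0, "dy": 0, "dz": -0.6, "ax": 0, "ay": 0, "az": 0}, {"grip": 0, "dx": 0.2, "dy": -0.15, "dz": -0.6, "ax": 0, "ay": 0, "az": 0}, {"grip": 0, "dx": 0.44, "dy": -0.33, "dz": -0.3, "ax": 0, "ay": 0, "az": 0}, {"grip": 0, "dx": 0.5, "dy": -0.38, "dz": -0.2, "ax": 0, "ay": 0, "az": 0}, {"grip": 0, "dx": 0.5, "dy": -0.38, "dz": 0, "ax": 0, "ay": 0, "az": 0}, {"grip": 0, "dx": 0.5, "dy": -0.38, "dz": 0, "ax": 0, "ay": 0, "az": 0}, {"grip": 0, "dx": 0.5, "dy": -0.38, "dz": 0, "ax": 0, "ay": 0, "az": 0}, {"grip": 0, "dx": 0.5, "dy": -0.38, "dz": 0, "ax": 0, "ay": 0, "az": 0}, {"grip": 0, "dx": 0.5, "dy": -0.38, "dz": 0, "ax": 0, "ay": 0, "az": 0}, {"grip": 0, "dx": 0.5, "dy": -0.38, "dz": 0, "ax": 0, "ay": 0, "az": 0}]}}

```text
t: 16.0
ee_pos: [0.5766, 0.3099, 0.3279]
ee_rot: [0.0, 0.783, 0.622, 0.0]
force: [-0.2, 0.2, -2.1]
opening: 0.0536
grip_force: 32.4
```

{"api": "drive_tool", "payload": {"increments": [{"grip": 0, "dx": 0.5, "dy": -0.38, "dz": 0, "ax": 0, "ay": 0, "az": 0}, {"grip": 0, "dx": 0.4, "dy": -0.29, "dz": 0, "ax": 0, "ay": 0, "az": 0}, {"grip": 0, "dx": 0.3, "dy": -0.2, "dz": 0, "ax": 0, "ay": 0, "az": 0}, {"grip": 0, "dx": 0.1, "dy": -0.07, "dz": 0, "ax": 0, "ay": 0, "az": 0}, {"grip": 0, "dx": 0, "dy": 0, "dz": 0, "ax": 0, "ay": 0, "az": 0}]}}

```text
t: 16.5
ee_pos: [0.546, 0.383, 0.3269]
ee_rot: [0.0, 0.782, 0.623, 0.0]
force: [-0.2, -0.3, -1.3]
opening: 0.0536
grip_force: 32.4
```

```bash
python3 - <<'E'
from go import *
to(.5465,.3832,.0594,-13.1)
E
```

```text
psi -13.0 az total 0.004 shift now-axes [0.01 0.01 2.26] after turn [0.01 0.01 2.26] tilt [ 0. -0. -1.] t 16.5 F [-0.2 -0.3 -1.3] op 0.0536
```

{"api": "drive_tool", "payload": {"increments": [{"grip": 0, "dx": 0, "dy": 0, "dz": 0.5, "ax": 0, "ay": 0, "az": 0}, {"grip": 0, "dx": 0, "dy": 0, "dz": 0.5, "ax": 0, "ay": 0, "az": 0}, {"grip": 0, "dx": 0, "dy": 0, "dz": 0.4, "ax": 0, "ay": 0, "az": 0}, {"grip": 0, "dx": 0, "dy": 0, "dz": 0.3, "ax": 0, "ay": 0, "az": 0}, {"grip": 0, "dx": 0, "dy": 0, "dz": 0.25, "ax": 0, "ay": 0, "az": 0}, {"grip": 0, "dx": 0, "dy": 0, "dz": 0.15, "ax": 0, "ay": 0, "az": 0}, {"grip": 0, "dx": 0, "dy": 0, "dz": 0.1, "ax": 0, "ay": 0, "az": 0}, {"grip": 0, "dx": 0, "dy": 0, "dz": 0.04, "ax": 0, "ay": 0, "az": 0}, {"grip": 0, "dx": 0, "dy": 0, "dz": 0.02, "ax": 0, "ay": 0, "az": 0}, {"grip": 0, "dx": 0, "dy": 0, "dz": 0, "ax": 0, "ay": 0, "az": 0}]}}

```text
t: 17.5
ee_pos: [0.5462, 0.383, 0.2142]
ee_rot: [-0.0, 0.783, 0.622, 0.0]
force: [0.6, 0.7, -2.2]
opening: 0.0541
grip_force: 32.3
```

{"api": "drive_tool", "payload": {"increments": [{"grip": 0, "dx": 0, "dy": 0, "dz": 0.02, "ax": 0, "ay": 0, "az": 0}, {"grip": 0, "dx": 0, "dy": 0, "dz": 0.01, "ax": 0, "ay": 0, "az": 0}]}}

```text
t: 17.7
ee_pos: [0.5463, 0.3831, 0.2134]
ee_rot: [-0.0, 0.783, 0.622, 0.001]
force: [-3.4, -2.3, 8.6]
opening: 0.0542
grip_force: 33.0
```

{"api": "drive_tool", "payload": {"increments": [{"grip": 0.35, "dx": 0, "dy": 0, "dz": 0, "ax": 0, "ay": 0, "az": 0}, {"grip": 0.5, "dx": 0, "dy": 0, "dz": 0, "ax": 0, "ay": 0, "az": 0}, {"grip": 0.5, "dx": 0, "dy": 0, "dz": 0, "ax": 0, "ay": 0, "az": 0}, {"grip": 0.5, "dx": 0, "dy": 0, "dz": -0.2, "ax": 0, "ay": 0, "az": 0}, {"grip": 0.5, "dx": 0, "dy": 0, "dz": -0.5, "ax": 0, "ay": 0, "az": 0}, {"grip": 0.5, "dx": 0, "dy": 0, "dz": -0.7, "ax": 0, "ay": 0, "az": 0}, {"grip": 0.5, "dx": 0, "dy": 0, "dz": -0.7, "ax": 0, "ay": 0, "az": 0}, {"grip": 0.5, "dx": 0, "dy": 0, "dz": -0.7, "ax": 0, "ay": 0, "az": 0}, {"grip": 0.5, "dx": 0, "dy": 0, "dz": -0.5, "ax": 0, "ay": 0, "az": 0}, {"grip": 0.5, "dx": 0, "dy": 0, "dz": 0, "ax": 0, "ay": 0, "az": 0}]}}

```text
t: 18.7
ee_pos: [0.5468, 0.383, 0.3827]
ee_rot: [-0.0, 0.783, 0.622, 0.004]
force: [0.7, 0.5, 0.1]
opening: 0.0639
grip_force: 0.0
```

```bash
python3 - <<'E'
from jw import *
c=camera("scene"); save("s5",c); P=cloud(c)[c["depth"]>0]
m=(np.hypot(P[:,0]-.5465,P[:,1]-.3832)<.05)&(P[:,2]>.028)
p=P[m]; print(p.min(0),p.max(0))
to(.5545,-.0858,.2,-13.1)
E
```

```text
[0.49811586 0.34879739 0.02801167] [0.59631898 0.43311244 0.54351681]
psi -13.0 az total 0.003 shift now-axes [-9.1   2.27  0.51] after turn [-9.09  2.28  0.51] tilt [ 0.003  0.003 -1.   ] t 18.75 F [-0.4  0.1 -1.3] op 0.0642
```

View pics/s5.png

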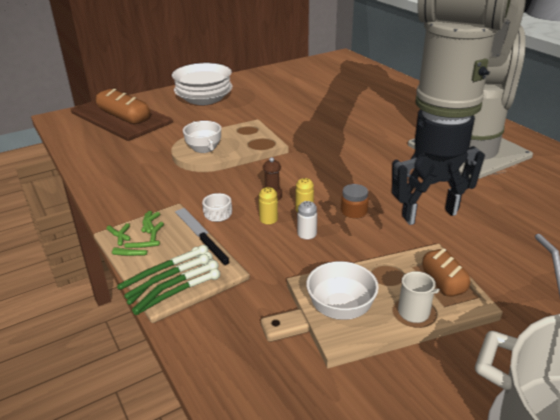

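The roll at (445,272) and the jug at (416,298) both stand flat in their recesses. The mill is next.

{"api": "drive_tool", "payload": {"increments": [{"grip": 0.5, "dx": -0.4, "dy": 0.1, "dz": 0, "ax": 0, "ay": 0, "az": 0}, {"grip": 0.5, "dx": -0.7, "dy": 0.17, "dz": 0, "ax": 0, "ay": 0, "az": 0}, {"grip": 0.5, "dx": -0.8, "dy": 0.2, "dz": 0, "ax": 0, "ay": 0, "az": 0}, {"grip": 0.5, "dx": -0.8, "dy": 0.2, "dz": 0, "ax": 0, "ay": 0, "az": 0}, {"grip": 0.5, "dx": -0.8, "dy": 0.2, "dz": 0, "ax": 0, "ay": 0, "az": 0}, {"grip": 0.5, "dx": -0.8, "dy": 0.2, "dz": 0, "ax": 0, "ay": 0, "az": 0}, {"grip": 0.5, "dx": -0.8, "dy": 0.2, "dz": 0, "ax": 0, "ay": 0, "az": 0}, {"grip": 0.5, "dx": -0.8, "dy": 0.2, "dz": 0, "ax": 0, "ay": 0, "az": 0}, {"grip": 0.5, "dx": -0.8, "dy": 0.2, "dz": 0, "ax": 0, "ay": 0, "az": 0}, {"grip": 0.5, "dx": -0.8, "dy": 0.2, "dz": 0, "ax": 0, "ay": 0, "az": 0}, {"grip": 0.5, "dx": -0.8, "dy": 0.2, "dz": 0, "ax": 0, "ay": 0, "az": 0}, {"grip": 0.5, "dx": -0.6, "dy": 0.15, "dz": 0, "ax": 0, "ay": 0, "az": 0}]}}

```text
t: 19.95
ee_pos: [0.5533, -0.0785, 0.3765]
ee_rot: [-0.0, 0.783, 0.622, -0.001]
force: [0.4, 1.2, 1.2]
opening: 0.064
grip_force: 0.0
```

{"api": "drive_tool", "payload": {"increments": [{"grip": 0.5, "dx": -0.2, "dy": 0.05, "dz": 0, "ax": 0, "ay": 0, "az": 0}, {"grip": 0.5, "dx": 0, "dy": 0, "dz": 0, "ax": 0, "ay": 0, "az": 0}]}}

```text
t: 20.15
ee_pos: [0.5538, -0.0874, 0.3766]
ee_rot: [-0.0, 0.784, 0.621, -0.001]
force: [0.1, -0.4, -0.8]
opening: 0.0637
grip_force: 0.0
```

```bash
python3 - <<'E'
from jw import *
p,c=wc(.5545,-.0858,.0215,.07,.09)
to(p[0],p[1],.053,-13.1)
E
```

```text
fit 1239 [ 0.5535 -0.0904] 0.0037
psi -13.0 az total 0.002 shift now-axes [-0.1   0.01  3.38] after turn [-0.1   0.01  3.38] tilt [-0.001  0.    -1.   ] t 20.2 F [-0.4  0.6 -0.5] op 0.0644
```

{"api": "drive_tool", "payload": {"increments": [{"grip": 0.5, "dx": 0.02, "dy": 0, "dz": 0.4, "ax": 0, "ay": 0, "az": 0}, {"grip": 0.5, "dx": 0, "dy": 0, "dz": 0.6, "ax": 0, "ay": 0, "az": 0}, {"grip": 0.5, "dx": 0, "dy": 0, "dz": 0.6, "ax": 0, "ay": 0, "az": 0}, {"grip": 0.5, "dx": 0, "dy": 0, "dz": 0.6, "ax": 0, "ay": 0, "az": 0}, {"grip": 0.5, "dx": 0, "dy": 0, "dz": 0.6, "ax": 0, "ay": 0, "az": 0}, {"grip": 0.5, "dx": 0, "dy": 0, "dz": 0.4, "ax": 0, "ay": 0, "az": 0}, {"grip": 0.5, "dx": 0, "dy": 0, "dz": 0.18, "ax": 0, "ay": 0, "az": 0}, {"grip": 0.5, "dx": 0, "dy": 0, "dz": 0, "ax": 0, "ay": 0, "az": 0}, {"grip": -0.5, "dx": 0, "dy": 0, "dz": 0, "ax": 0, "ay": 0, "az": 0}, {"grip": -0.5, "dx": 0, "dy": 0, "dz": 0, "ax": 0, "ay": 0, "az": 0}, {"grip": -0.5, "dx": 0, "dy": 0, "dz": 0, "ax": 0, "ay": 0, "az": 0}, {"grip": -0.5, "dx": 0, "dy": 0, "dz": 0, "ax": 0, "ay": 0, "az": 0}]}}

```text
t: 21.4
ee_pos: [0.555, -0.0849, 0.2095]
ee_rot: [0.0, 0.783, 0.622, 0.001]
force: [-1.5, 1.0, 7.8]
opening: 0.0373
grip_force: 29.7
```

{"api": "drive_tool", "payload": {"increments": [{"grip": -0.5, "dx": 0, "dy": 0, "dz": 0, "ax": 0, "ay": 0, "az": 0}, {"grip": -0.5, "dx": 0, "dy": 0, "dz": 0, "ax": 0, "ay": 0, "az": 0}]}}

```text
t: 21.6
ee_pos: [0.555, -0.0849, 0.2095]
ee_rot: [0.0, 0.783, 0.622, 0.001]
force: [-2.3, 1.1, 7.0]
opening: 0.0377
grip_force: 29.7
```

```bash
python3 - <<'E'
from go import *
print(get_state()["ee_pos"],get_state()["grip_force"])
to(.5238,.2857,.2,-13.1)
E
```

```text
[ 0.55497841 -0.08491028  0.20947884] 29.675565816596645
psi -13.0 az total 0.003 shift now-axes [ 7.08 -2.28 -2.9 ] after turn [ 7.08 -2.29 -2.9 ] tilt [ 0.002  0.001 -1.   ] t 21.6 F [-2.3  1.1  7. ] op 0.0377
```

{"api": "drive_tool", "payload": {"increments": [{"grip": 0.1, "dx": 0, "dy": 0, "dz": 0, "ax": 0, "ay": 0, "az": 0}, {"grip": 0.2, "dx": 0, "dy": 0, "dz": 0, "ax": 0, "ay": 0, "az": 0}, {"grip": 0.2, "dx": 0, "dy": 0, "dz": 0, "ax": 0, "ay": 0, "az": 0}, {"grip": 0.2, "dx": 0, "dy": 0, "dz": 0.06, "ax": 0, "ay": 0, "az": 0}, {"grip": 0.2, "dx": 0, "dy": 0, "dz": 0, "ax": 0, "ay": 0, "az": 0}, {"grip": -0.5, "dx": 0, "dy": 0, "dz": 0, "ax": 0, "ay": 0, "az": 0}, {"grip": -0.5, "dx": 0, "dy": 0, "dz": 0, "ax": 0, "ay": 0, "az": 0}, {"grip": -0.5, "dx": 0, "dy": 0, "dz": 0, "ax": 0, "ay": 0, "az": 0}, {"grip": -0.5, "dx": 0, "dy": 0, "dz": 0, "ax": 0, "ay": 0, "az": 0}, {"grip": -0.5, "dx": 0, "dy": 0, "dz": 0, "ax": 0, "ay": 0, "az": 0}]}}

```text
t: 22.6
ee_pos: [0.5544, -0.085, 0.2052]
ee_rot: [-0.0, 0.783, 0.622, 0.0]
force: [-1.0, -0.3, 1.9]
opening: 0.0372
grip_force: 27.3
```

{"api": "drive_tool", "payload": {"increments": [{"grip": -0.5, "dx": 0, "dy": 0, "dz": -0.3, "ax": 0, "ay": 0, "az": 0}, {"grip": -0.5, "dx": 0, "dy": 0, "dz": -0.6, "ax": 0, "ay": 0, "az": 0}, {"grip": -0.5, "dx": 0, "dy": 0, "dz": -0.6, "ax": 0, "ay": 0, "az": 0}, {"grip": -0.5, "dx": 0, "dy": 0, "dz": -0.6, "ax": 0, "ay": 0, "az": 0}, {"grip": -0.5, "dx": 0.2, "dy": -0.06, "dz": -0.6, "ax": 0, "ay": 0, "az": 0}, {"grip": -0.5, "dx": 0.5, "dy": -0.16, "dz": -0.3, "ax": 0, "ay": 0, "az": 0}, {"grip": -0.5, "dx": 0.6, "dy": -0.2, "dz": 0, "ax": 0, "ay": 0, "az": 0}, {"grip": -0.5, "dx": 0.6, "dy": -0.2, "dz": 0, "ax": 0, "ay": 0, "az": 0}, {"grip": -0.5, "dx": 0.6, "dy": -0.2, "dz": 0, "ax": 0, "ay": 0, "az": 0}, {"grip": -0.5, "dx": 0.6, "dy": -0.2, "dz": 0, "ax": 0, "ay": 0, "az": 0}, {"grip": -0.5, "dx": 0.6, "dy": -0.2, "dz": 0, "ax": 0, "ay": 0, "az": 0}, {"grip": -0.5, "dx": 0.6, "dy": -0.2, "dz": 0, "ax": 0, "ay": 0, "az": 0}]}}

```text
t: 23.8
ee_pos: [0.5333, 0.1415, 0.3563]
ee_rot: [0.0, 0.783, 0.622, 0.001]
force: [0.7, -0.4, -1.3]
opening: 0.0369
grip_force: 28.1
```

{"api": "drive_tool", "payload": {"increments": [{"grip": -0.5, "dx": 0.6, "dy": -0.2, "dz": 0, "ax": 0, "ay": 0, "az": 0}, {"grip": -0.5, "dx": 0.6, "dy": -0.2, "dz": 0, "ax": 0, "ay": 0, "az": 0}, {"grip": -0.5, "dx": 0.6, "dy": -0.2, "dz": 0, "ax": 0, "ay": 0, "az": 0}, {"grip": -0.5, "dx": 0.5, "dy": -0.15, "dz": 0, "ax": 0, "ay": 0, "az": 0}, {"grip": -0.5, "dx": 0.35, "dy": -0.08, "dz": 0, "ax": 0, "ay": 0, "az": 0}, {"grip": -0.5, "dx": 0.13, "dy": -0.03, "dz": 0, "ax": 0, "ay": 0, "az": 0}, {"grip": -0.5, "dx": 0, "dy": 0, "dz": 0, "ax": 0, "ay": 0, "az": 0}]}}

```text
t: 24.5
ee_pos: [0.5232, 0.2857, 0.3554]
ee_rot: [0.0, 0.783, 0.623, -0.0]
force: [-0.8, -0.3, -1.6]
opening: 0.0375
grip_force: 28.2
```

```bash
python3 - <<'E'
from go import *
to(.5238,.2857,.0660,-13.1)
c=camera("scene"); save("s6",c)
E
```

```text
psi -13.0 az total 0.004 shift now-axes [0.   0.01 2.69] after turn [0.   0.01 2.69] tilt [ 0. -0. -1.] t 24.5 F [-0.8 -0.3 -1.6] op 0.0375
```

View pics/s6.png

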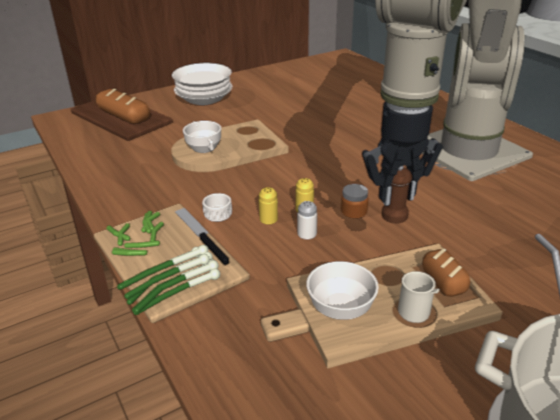

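The mill hangs upright at (396,195). Lowering.

{"api": "drive_tool", "payload": {"increments": [{"grip": -0.5, "dx": 0, "dy": 0, "dz": 0.5, "ax": 0, "ay": 0, "az": 0}, {"grip": -0.5, "dx": 0, "dy": 0, "dz": 0.6, "ax": 0, "ay": 0, "az": 0}, {"grip": -0.5, "dx": 0, "dy": 0, "dz": 0.5, "ax": 0, "ay": 0, "az": 0}, {"grip": -0.5, "dx": 0, "dy": 0, "dz": 0.4, "ax": 0, "ay": 0, "az": 0}, {"grip": -0.5, "dx": 0, "dy": 0, "dz": 0.3, "ax": 0, "ay": 0, "az": 0}, {"grip": -0.5, "dx": 0, "dy": 0, "dz": 0.2, "ax": 0, "ay": 0, "az": 0}, {"grip": -0.5, "dx": 0, "dy": 0, "dz": 0.1, "ax": 0, "ay": 0, "az": 0}, {"grip": -0.5, "dx": 0, "dy": 0, "dz": 0.05, "ax": 0, "ay": 0, "az": 0}, {"grip": -0.5, "dx": 0, "dy": 0, "dz": 0.02, "ax": 0, "ay": 0, "az": 0}, {"grip": -0.5, "dx": 0, "dy": 0, "dz": 0, "ax": 0, "ay": 0, "az": 0}]}}

```text
t: 25.55
ee_pos: [0.5233, 0.2857, 0.2223]
ee_rot: [-0.0, 0.783, 0.622, 0.001]
force: [0.0, -0.5, -1.3]
opening: 0.0369
grip_force: 28.2
```

{"api": "drive_tool", "payload": {"increments": [{"grip": -0.5, "dx": 0, "dy": 0, "dz": 0.02, "ax": 0, "ay": 0, "az": 0}, {"grip": -0.5, "dx": 0, "dy": 0, "dz": 0.01, "ax": 0, "ay": 0, "az": 0}, {"grip": -0.5, "dx": 0, "dy": 0, "dz": 0, "ax": 0, "ay": 0, "az": 0}]}}

```text
t: 25.85
ee_pos: [0.5231, 0.2857, 0.2204]
ee_rot: [-0.0, 0.783, 0.622, 0.0]
force: [0.8, 0.1, -2.1]
opening: 0.0375
grip_force: 28.2
```

{"api": "drive_tool", "payload": {"increments": [{"grip": -0.5, "dx": 0, "dy": 0, "dz": 0.015, "ax": 0, "ay": 0, "az": 0}, {"grip": -0.5, "dx": 0, "dy": 0, "dz": 0, "ax": 0, "ay": 0, "az": 0}]}}

```text
t: 26.05
ee_pos: [0.5233, 0.2859, 0.2202]
ee_rot: [-0.0, 0.783, 0.622, 0.001]
force: [-2.0, -0.8, 4.3]
opening: 0.0372
grip_force: 27.8
```

{"api": "drive_tool", "payload": {"increments": [{"grip": 0, "dx": 0, "dy": 0, "dz": 0, "ax": 0, "ay": 0, "az": 0}, {"grip": 0.35, "dx": 0, "dy": 0, "dz": 0, "ax": 0, "ay": 0, "az": 0}, {"grip": 0.35, "dx": 0, "dy": 0, "dz": 0, "ax": 0, "ay": 0, "az": 0}, {"grip": 0.35, "dx": 0, "dy": 0, "dz": 0, "ax": 0, "ay": 0, "az": 0}, {"grip": 0.35, "dx": 0, "dy": 0, "dz": -0.2, "ax": 0, "ay": 0, "az": 0}, {"grip": 0.35, "dx": 0, "dy": 0, "dz": -0.5, "ax": 0, "ay": 0, "az": 0}, {"grip": 0.35, "dx": 0, "dy": 0, "dz": -0.7, "ax": 0, "ay": 0, "az": 0}, {"grip": 0.35, "dx": 0, "dy": 0, "dz": -0.7, "ax": 0, "ay": 0, "az": 0}, {"grip": 0.35, "dx": 0, "dy": 0, "dz": -0.7, "ax": 0, "ay": 0, "az": 0}, {"grip": 1, "dx": 0, "dy": 0, "dz": -0.3, "ax": 0, "ay": 0, "az": 0.2}, {"grip": 1, "dx": 0, "dy": 0, "dz": 0, "ax": 0, "ay": 0, "az": 0.27}, {"grip": 1, "dx": 0, "dy": 0, "dz": 0, "ax": 0, "ay": 0, "az": 0.27}]}}

```text
t: 27.25
ee_pos: [0.5232, 0.2854, 0.3761]
ee_rot: [-0.0, 0.889, 0.457, 0.001]
force: [-0.7, 0.3, -0.5]
opening: 0.0851
grip_force: 0.0
```

{"api": "drive_tool", "payload": {"increments": [{"grip": 1, "dx": 0, "dy": 0, "dz": 0, "ax": 0, "ay": 0, "az": 0.27}, {"grip": 1, "dx": 0, "dy": 0, "dz": 0, "ax": 0, "ay": 0, "az": 0.27}, {"grip": 1, "dx": 0, "dy": 0, "dz": 0, "ax": 0, "ay": 0, "az": 0.27}, {"grip": 1, "dx": 0, "dy": 0, "dz": 0, "ax": 0, "ay": 0, "az": 0.27}, {"grip": 1, "dx": 0, "dy": 0, "dz": 0, "ax": 0, "ay": 0, "az": 0.27}, {"grip": 1, "dx": 0, "dy": 0, "dz": 0, "ax": 0, "ay": 0, "az": 0.27}, {"grip": 1, "dx": 0, "dy": 0, "dz": 0, "ax": 0, "ay": 0, "az": 0.2}, {"grip": 1, "dx": 0, "dy": 0, "dz": 0, "ax": 0, "ay": 0, "az": 0}]}}

```text
t: 28.05
ee_pos: [0.523, 0.2856, 0.3752]
ee_rot: [-0.0, 1.0, 0.001, 0.0]
force: [0.7, 1.0, 0.0]
opening: 0.0854
grip_force: 0.0
```

```bash
python3 - <<'E'
from go import *
to(.6935,-.0872,.2,-90)
c=camera("scene"); save("s7",c); P=cloud(c)[c["depth"]>0]
m=(np.hypot(P[:,0]-.5238,P[:,1]-.2857)<.035)&(P[:,2]>.028)&(P[:,2]<.2)
p=P[m]; print(p.min(0),p.max(0))
E
```

```text
psi -89.9 az total 0.003 shift now-axes [3.4  7.46 0.41] after turn [3.41 7.46 0.41] tilt [ 0.  0. -1.] t 28.05 F [0.7 1.  0. ] op 0.0854
[0.50548283 0.26570185 0.02814575] [0.54695321 0.30810019 0.11801515]
```

{"api": "drive_tool", "payload": {"increments": [{"grip": 1, "dx": 0.2, "dy": 0.44, "dz": 0, "ax": 0, "ay": 0, "az": 0}, {"grip": 1, "dx": 0.3, "dy": 0.66, "dz": 0, "ax": 0, "ay": 0, "az": 0}, {"grip": 1, "dx": 0.32, "dy": 0.7, "dz": 0, "ax": 0, "ay": 0, "az": 0}, {"grip": 1, "dx": 0.32, "dy": 0.7, "dz": 0, "ax": 0, "ay": 0, "az": 0}, {"grip": 1, "dx": 0.32, "dy": 0.7, "dz": 0, "ax": 0, "ay": 0, "az": 0}, {"grip": 1, "dx": 0.32, "dy": 0.7, "dz": 0, "ax": 0, "ay": 0, "az": 0}, {"grip": 1, "dx": 0.32, "dy": 0.7, "dz": 0, "ax": 0, "ay": 0, "az": 0}, {"grip": 1, "dx": 0.32, "dy": 0.7, "dz": 0, "ax": 0, "ay": 0, "az": 0}, {"grip": 1, "dx": 0.32, "dy": 0.7, "dz": 0, "ax": 0, "ay": 0, "az": 0}, {"grip": 1, "dx": 0.32, "dy": 0.7, "dz": 0, "ax": 0, "ay": 0, "az": 0}, {"grip": 1, "dx": 0.24, "dy": 0.56, "dz": 0, "ax": 0, "ay": 0, "az": 0}, {"grip": 1, "dx": 0.1, "dy": 0.2, "dz": 0, "ax": 0, "ay": 0, "az": 0}]}}

```text
t: 29.3
ee_pos: [0.6944, -0.0909, 0.3745]
ee_rot: [0.001, 1.0, 0.001, -0.0]
force: [-0.2, -0.4, -0.2]
opening: 0.0852
grip_force: 0.0
```

{"api": "drive_tool", "payload": {"increments": [{"grip": 1, "dx": 0, "dy": 0, "dz": 0, "ax": 0, "ay": 0, "az": 0}]}}

```text
t: 29.4
ee_pos: [0.6943, -0.0887, 0.3743]
ee_rot: [0.0, 1.0, 0.001, -0.0]
force: [-0.5, -0.2, -0.5]
opening: 0.0858
grip_force: 0.0
```

```bash
python3 - <<'E'
from jw import *
p,c=wc(.6935,-.0872,.030,.03,.042)
to(p[0],p[1],.027,-90)
P=cloud(c,True)[c["depth"]>0]
m=(abs(P[:,1]+.0872)<.07)&(P[:,0]>.7); 
for a in np.arange(.715,.76,.008):
    q=P[m&(abs(P[:,0]-a)<.004)]; print(a.round(3),q[:,2].max().round(3) if len(q) else '')
E
```

```text
fit 796 [ 0.6952 -0.0888] 0.0015
psi -89.8 az total 0.008 shift now-axes [0.02 0.04 3.85] after turn [0.02 0.04 3.85] tilt [-0.  0. -1.] t 29.45 F [ 0.1  0.2 -0.4] op 0.0852
0.715 0.302
0.723 0.037
0.731 0.002
0.739 0.002
0.747 0.016
0.755 0.028
```

{"api": "drive_tool", "payload": {"increments": [{"grip": 1, "dx": 0, "dy": 0, "dz": 0.4, "ax": 0, "ay": 0, "az": 0}, {"grip": 1, "dx": 0, "dy": 0, "dz": 0.6, "ax": 0, "ay": 0, "az": 0}, {"grip": 1, "dx": 0, "dy": 0, "dz": 0.6, "ax": 0, "ay": 0, "az": 0}, {"grip": 1, "dx": 0, "dy": 0, "dz": 0.6, "ax": 0, "ay": 0, "az": 0}, {"grip": 1, "dx": 0, "dy": 0, "dz": 0.6, "ax": 0, "ay": 0, "az": 0}, {"grip": 1, "dx": 0, "dy": 0, "dz": 0.5, "ax": 0, "ay": 0, "az": 0}, {"grip": 1, "dx": 0, "dy": 0, "dz": 0.35, "ax": 0, "ay": 0, "az": 0}, {"grip": 1, "dx": 0, "dy": 0, "dz": 0.2, "ax": 0, "ay": 0, "az": 0}, {"grip": 1, "dx": 0, "dy": 0, "dz": 0, "ax": 0, "ay": 0, "az": 0}, {"grip": 0.1, "dx": 0, "dy": 0, "dz": 0, "ax": 0, "ay": 0, "az": 0}, {"grip": 0.1, "dx": 0, "dy": 0, "dz": 0, "ax": 0, "ay": 0, "az": 0}, {"grip": 0.1, "dx": 0, "dy": 0, "dz": 0, "ax": 0, "ay": 0, "az": 0}], "grip_force": 35}}

```text
t: 30.65
ee_pos: [0.6949, -0.087, 0.1838]
ee_rot: [-0.0, 1.0, 0.002, 0.001]
force: [-1.1, 1.4, 7.1]
opening: 0.0593
grip_force: 38.9
```

{"api": "drive_tool", "payload": {"increments": [{"grip": 0.1, "dx": 0, "dy": 0, "dz": 0, "ax": 0, "ay": 0, "az": 0}, {"grip": 0.1, "dx": 0, "dy": 0, "dz": 0, "ax": 0, "ay": 0, "az": 0}]}}

```text
t: 30.85
ee_pos: [0.6949, -0.087, 0.1838]
ee_rot: [-0.0, 1.0, 0.002, 0.001]
force: [-1.1, -0.3, 6.8]
opening: 0.0593
grip_force: 38.9
```

```bash
python3 - <<'E'
from go import *
print(get_state()["ee_pos"],get_state()["grip_force"])
to(.462,-.3006,.2,-90)
E
```

```text
[ 0.69493646 -0.08696678  0.1837879 ] 38.92226186930202
psi -89.8 az total 0.006 shift now-axes [-4.67  4.26 -3.42] after turn [-4.66  4.27 -3.42] tilt [ 0.003  0.    -1.   ] t 30.85 F [-1.1 -0.3  6.8] op 0.0593
```

{"api": "drive_tool", "payload": {"increments": [{"grip": 0.1, "dx": 0, "dy": 0, "dz": -0.3, "ax": 0, "ay": 0, "az": 0}, {"grip": 0.1, "dx": 0, "dy": 0, "dz": -0.6, "ax": 0, "ay": 0, "az": 0}, {"grip": 0.1, "dx": 0, "dy": 0, "dz": -0.7, "ax": 0, "ay": 0, "az": 0}, {"grip": 0.1, "dx": -0.17, "dy": 0.16, "dz": -0.6, "ax": 0, "ay": 0, "az": 0}, {"grip": 0.1, "dx": -0.4, "dy": 0.36, "dz": -0.4, "ax": 0, "ay": 0, "az": 0}, {"grip": 0.1, "dx": -0.5, "dy": 0.45, "dz": -0.2, "ax": 0, "ay": 0, "az": 0}, {"grip": 0.1, "dx": -0.5, "dy": 0.45, "dz": 0, "ax": 0, "ay": 0, "az": 0}, {"grip": 0.1, "dx": -0.5, "dy": 0.45, "dz": 0, "ax": 0, "ay": 0, "az": 0}, {"grip": 0.1, "dx": -0.5, "dy": 0.45, "dz": 0, "ax": 0, "ay": 0, "az": 0}, {"grip": 0.1, "dx": -0.5, "dy": 0.45, "dz": 0, "ax": 0, "ay": 0, "az": 0}, {"grip": 0.1, "dx": -0.5, "dy": 0.45, "dz": 0, "ax": 0, "ay": 0, "az": 0}, {"grip": 0.1, "dx": -0.5, "dy": 0.45, "dz": 0, "ax": 0, "ay": 0, "az": 0}]}}

```text
t: 32.05
ee_pos: [0.49, -0.2721, 0.323]
ee_rot: [-0.0, 1.0, 0.001, 0.001]
force: [0.8, -1.2, -1.6]
opening: 0.0595
grip_force: 38.7
```

{"api": "drive_tool", "payload": {"increments": [{"grip": 0.1, "dx": -0.36, "dy": 0.35, "dz": 0, "ax": 0, "ay": 0, "az": 0}, {"grip": 0.1, "dx": -0.2, "dy": 0.2, "dz": 0, "ax": 0, "ay": 0, "az": 0}, {"grip": 0.1, "dx": -0.04, "dy": 0.04, "dz": 0, "ax": 0, "ay": 0, "az": 0}, {"grip": 0.1, "dx": 0, "dy": 0, "dz": 0, "ax": 0, "ay": 0, "az": 0}]}}

```text
t: 32.45
ee_pos: [0.462, -0.3002, 0.3223]
ee_rot: [-0.0, 1.0, 0.002, 0.0]
force: [-0.3, -0.6, -1.8]
opening: 0.0592
grip_force: 38.7
```

```bash
python3 - <<'E'
from go import *
to(.462,-.3006,.0446,-90)
c=camera("wrist"); save("w8",c)
E
```

```text
psi -89.8 az total 0.007 shift now-axes [-0.    0.01  2.46] after turn [-0.    0.01  2.46] tilt [ 0.001  0.    -1.   ] t 32.45 F [-0.3 -0.6 -1.8] op 0.0592
```

View pics/w8.png

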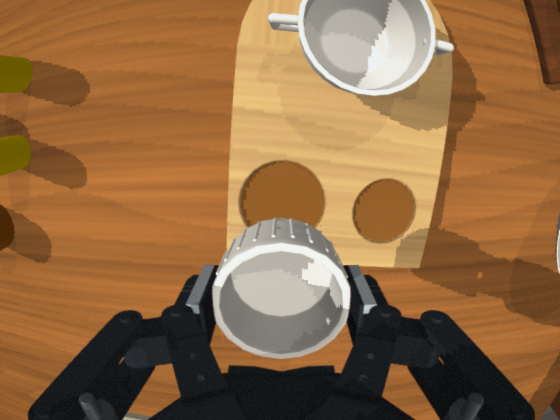

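The ramekin is level in the grip above the large recess at (283,195). Lowering.

{"api": "drive_tool", "payload": {"increments": [{"grip": 0.1, "dx": 0, "dy": 0, "dz": 0.4, "ax": 0, "ay": 0, "az": 0}, {"grip": 0.1, "dx": 0, "dy": 0, "dz": 0.5, "ax": 0, "ay": 0, "az": 0}, {"grip": 0.1, "dx": 0, "dy": 0, "dz": 0.5, "ax": 0, "ay": 0, "az": 0}, {"grip": 0.1, "dx": 0, "dy": 0, "dz": 0.4, "ax": 0, "ay": 0, "az": 0}, {"grip": 0.1, "dx": 0, "dy": 0, "dz": 0.3, "ax": 0, "ay": 0, "az": 0}, {"grip": 0.1, "dx": 0, "dy": 0, "dz": 0.2, "ax": 0, "ay": 0, "az": 0}, {"grip": 0.1, "dx": 0, "dy": 0, "dz": 0.1, "ax": 0, "ay": 0, "az": 0}, {"grip": 0.1, "dx": 0, "dy": 0, "dz": 0.04, "ax": 0, "ay": 0, "az": 0}, {"grip": 0.1, "dx": 0, "dy": 0, "dz": 0, "ax": 0, "ay": 0, "az": 0}]}}

```text
t: 33.4
ee_pos: [0.4617, -0.3007, 0.2003]
ee_rot: [0.0, 1.0, 0.002, 0.0]
force: [0.0, -0.4, -0.3]
opening: 0.0594
grip_force: 38.6
```

{"api": "drive_tool", "payload": {"increments": [{"grip": 0.1, "dx": 0, "dy": 0, "dz": 0.01, "ax": 0, "ay": 0, "az": 0}, {"grip": 0.1, "dx": 0, "dy": 0, "dz": 0, "ax": 0, "ay": 0, "az": 0}]}}

```text
t: 33.6
ee_pos: [0.4617, -0.3007, 0.1999]
ee_rot: [0.0, 1.0, 0.002, 0.0]
force: [0.2, -0.1, -1.9]
opening: 0.0587
grip_force: 38.6
```

{"api": "drive_tool", "payload": {"increments": [{"grip": 0.1, "dx": 0, "dy": 0, "dz": 0.01, "ax": 0, "ay": 0, "az": 0}, {"grip": 0.1, "dx": 0, "dy": 0, "dz": 0.01, "ax": 0, "ay": 0, "az": 0}, {"grip": 0.1, "dx": 0, "dy": 0, "dz": 0.01, "ax": 0, "ay": 0, "az": 0}, {"grip": 0.1, "dx": 0, "dy": 0, "dz": 0, "ax": 0, "ay": 0, "az": 0}]}}

```text
t: 34.0
ee_pos: [0.4615, -0.3008, 0.1987]
ee_rot: [-0.0, 1.0, 0.002, 0.0]
force: [-4.3, 2.0, 9.4]
opening: 0.0594
grip_force: 39.7
```

{"api": "drive_tool", "payload": {"increments": [{"grip": 0.6, "dx": 0, "dy": 0, "dz": 0, "ax": 0, "ay": 0, "az": 0}, {"grip": 0.9, "dx": 0, "dy": 0, "dz": 0, "ax": 0, "ay": 0, "az": 0}, {"grip": 0.9, "dx": 0, "dy": 0, "dz": 0, "ax": 0, "ay": 0, "az": 0}, {"grip": 0.9, "dx": 0, "dy": 0, "dz": 0, "ax": 0, "ay": 0, "az": 0}, {"grip": 0.9, "dx": 0, "dy": 0, "dz": -0.2, "ax": 0, "ay": 0, "az": 0}, {"grip": 0.9, "dx": 0, "dy": 0, "dz": -0.5, "ax": 0, "ay": 0, "az": 0}, {"grip": 0.9, "dx": 0, "dy": 0, "dz": -0.7, "ax": 0, "ay": 0, "az": 0}, {"grip": 0.9, "dx": 0, "dy": 0, "dz": -0.7, "ax": 0, "ay": 0, "az": 0}, {"grip": 0.35, "dx": 0, "dy": 0, "dz": -0.7, "ax": 0, "ay": 0, "az": 0}, {"grip": 0.35, "dx": 0, "dy": 0, "dz": -0.5, "ax": 0, "ay": 0, "az": 0}, {"grip": 0.35, "dx": 0, "dy": 0, "dz": 0, "ax": 0, "ay": 0, "az": 0}]}}

```text
t: 35.1
ee_pos: [0.4619, -0.3015, 0.3671]
ee_rot: [0.001, 1.0, 0.001, 0.003]
force: [0.9, -0.9, -0.4]
opening: 0.0581
grip_force: 0.0
```

```bash
python3 - <<'E'
from go import *
to(.5665,.0785,.2,-90)
c=camera("scene"); P=cloud(c)[c["depth"]>0]
p=P[(np.hypot(P[:,0]-.462,P[:,1]+.3006)<.04)&(P[:,2]>.028)&(P[:,2]<.1)]; print(p.min(0),p.max(0))
q=p[p[:,2]>.042]; print(np.polyfit(q[:,0],q[:,2],1)[0],np.polyfit(q[:,1],q[:,2],1)[0])
E
```

```text
psi -89.8 az total 0.005 shift now-axes [ 2.11 -7.59  0.25] after turn [ 2.09 -7.6   0.25] tilt [ 0.006 -0.002 -1.   ] t 35.1 F [ 0.9 -0.9 -0.4] op 0.0581
[ 0.43205199 -0.33384316  0.02800562] [ 0.49334551 -0.26435915  0.05343356]
0.0056175929442626405 -0.0009072780069381975
```

{"api": "drive_tool", "payload": {"increments": [{"grip": 0.35, "dx": 0.1, "dy": -0.36, "dz": 0, "ax": 0, "ay": 0, "az": 0}, {"grip": 0.35, "dx": 0.19, "dy": -0.68, "dz": 0, "ax": 0, "ay": 0, "az": 0}, {"grip": 0.35, "dx": 0.2, "dy": -0.72, "dz": 0, "ax": 0, "ay": 0, "az": 0}, {"grip": 0.35, "dx": 0.2, "dy": -0.72, "dz": 0, "ax": 0, "ay": 0, "az": 0}, {"grip": 0.35, "dx": 0.2, "dy": -0.72, "dz": 0, "ax": 0, "ay": 0, "az": 0}, {"grip": 0.35, "dx": 0.2, "dy": -0.72, "dz": 0, "ax": 0, "ay": 0, "az": 0}, {"grip": 0.35, "dx": 0.2, "dy": -0.72, "dz": 0, "ax": 0, "ay": 0, "az": 0}, {"grip": 0.35, "dx": 0.2, "dy": -0.72, "dz": 0, "ax": 0, "ay": 0, "az": 0}, {"grip": 0.35, "dx": 0.2, "dy": -0.72, "dz": 0, "ax": 0, "ay": 0, "az": 0}, {"grip": 0.35, "dx": 0.2, "dy": -0.72, "dz": 0, "ax": 0, "ay": 0, "az": 0}, {"grip": 0.35, "dx": 0.15, "dy": -0.56, "dz": 0, "ax": 0, "ay": 0, "az": 0}, {"grip": 0.35, "dx": 0.06, "dy": -0.24, "dz": 0, "ax": 0, "ay": 0, "az": 0}]}}

```text
t: 36.35
ee_pos: [0.5652, 0.083, 0.3618]
ee_rot: [-0.0, 1.0, 0.004, -0.001]
force: [1.2, -0.1, 0.9]
opening: 0.0574
grip_force: 0.0
```

{"api": "drive_tool", "payload": {"increments": [{"grip": 0.35, "dx": 0, "dy": 0, "dz": 0, "ax": 0, "ay": 0, "az": 0}]}}

```text
t: 36.45
ee_pos: [0.5651, 0.0812, 0.362]
ee_rot: [0.0, 1.0, 0.003, -0.001]
force: [0.0, -1.4, -0.4]
opening: 0.0576
grip_force: 0.0
```

```bash
python3 - <<'E'
from jw import *
to(.5665,.0785,.036,-90)
c=camera("wrist"); save("w9",c)
E
```

```text
psi -89.7 az total 0.011 shift now-axes [0.03 0.05 3.43] after turn [0.03 0.05 3.43] tilt [-0.002 -0.    -1.   ] t 36.45 F [ 0.  -1.4 -0.4] op 0.0576
```

View pics/w9.png

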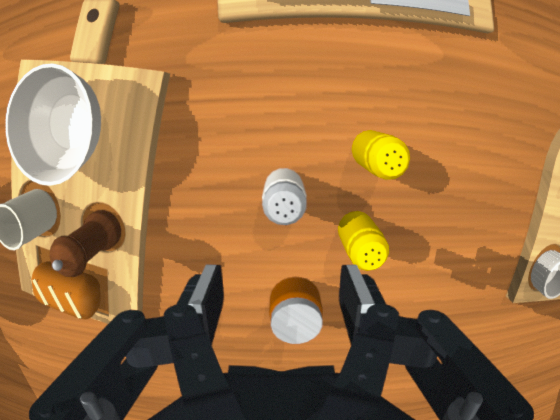

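The white shaker is at (285,197), centred between the fingers, and both yellow ones are clear to the right. Grasping it.

{"api": "drive_tool", "payload": {"increments": [{"grip": 0.35, "dx": 0.02, "dy": 0.02, "dz": 0.4, "ax": 0, "ay": 0, "az": 0}, {"grip": 0.35, "dx": 0, "dy": 0, "dz": 0.6, "ax": 0, "ay": 0, "az": 0}, {"grip": 0.35, "dx": 0, "dy": 0, "dz": 0.6, "ax": 0, "ay": 0, "az": 0}, {"grip": 0.35, "dx": 0, "dy": 0, "dz": 0.6, "ax": 0, "ay": 0, "az": 0}, {"grip": 0.35, "dx": 0, "dy": 0, "dz": 0.6, "ax": 0, "ay": 0, "az": 0}, {"grip": 0.35, "dx": 0, "dy": 0, "dz": 0.4, "ax": 0, "ay": 0, "az": 0}, {"grip": 0.35, "dx": 0, "dy": 0, "dz": 0.22, "ax": 0, "ay": 0, "az": 0}, {"grip": 0.35, "dx": 0, "dy": 0, "dz": 0, "ax": 0, "ay": 0, "az": 0}, {"grip": -0.3, "dx": 0, "dy": 0, "dz": 0, "ax": 0, "ay": 0, "az": 0}, {"grip": -0.3, "dx": 0, "dy": 0, "dz": 0, "ax": 0, "ay": 0, "az": 0}, {"grip": -0.3, "dx": 0, "dy": 0, "dz": 0, "ax": 0, "ay": 0, "az": 0}, {"grip": -0.3, "dx": 0, "dy": 0, "dz": 0, "ax": 0, "ay": 0, "az": 0}], "grip_force": 30}}

```text
t: 37.7
ee_pos: [0.5668, 0.0785, 0.1933]
ee_rot: [-0.0, 1.0, 0.002, 0.001]
force: [-1.0, -1.9, 6.8]
opening: 0.0392
grip_force: 31.0
```

{"api": "drive_tool", "payload": {"increments": [{"grip": -0.3, "dx": 0, "dy": 0, "dz": 0, "ax": 0, "ay": 0, "az": 0}, {"grip": -0.3, "dx": 0, "dy": 0, "dz": 0, "ax": 0, "ay": 0, "az": 0}]}}

```text
t: 37.9
ee_pos: [0.5668, 0.0785, 0.1933]
ee_rot: [-0.0, 1.0, 0.002, 0.001]
force: [-0.7, -1.9, 8.2]
opening: 0.039
grip_force: 31.1
```

```bash
python3 - <<'E'
from go import *
print(get_state()["ee_pos"],get_state()["grip_force"])
to(.4549,-.3944,.2,-90)
E
```

```text
[0.56684719 0.07849499 0.19327852] 31.058588732848875
psi -89.8 az total 0.006 shift now-axes [-2.27  9.45 -3.23] after turn [-2.24  9.46 -3.23] tilt [ 0.002  0.    -1.   ] t 37.9 F [-0.7 -1.9  8.2] op 0.039
```

{"api": "drive_tool", "payload": {"increments": [{"grip": -0.3, "dx": 0, "dy": 0, "dz": -0.3, "ax": 0, "ay": 0, "az": 0}, {"grip": -0.3, "dx": 0, "dy": 0, "dz": -0.6, "ax": 0, "ay": 0, "az": 0}, {"grip": -0.3, "dx": 0, "dy": 0, "dz": -0.7, "ax": 0, "ay": 0, "az": 0}, {"grip": -0.3, "dx": 0, "dy": 0, "dz": -0.6, "ax": 0, "ay": 0, "az": 0}, {"grip": -0.3, "dx": -0.05, "dy": 0.2, "dz": -0.5, "ax": 0, "ay": 0, "az": 0}, {"grip": -0.3, "dx": -0.12, "dy": 0.5, "dz": -0.3, "ax": 0, "ay": 0, "az": 0}, {"grip": -0.3, "dx": -0.16, "dy": 0.7, "dz": 0, "ax": 0, "ay": 0, "az": 0}, {"grip": -0.3, "dx": -0.17, "dy": 0.7, "dz": 0, "ax": 0, "ay": 0, "az": 0}, {"grip": -0.3, "dx": -0.17, "dy": 0.7, "dz": 0, "ax": 0, "ay": 0, "az": 0}, {"grip": -0.3, "dx": -0.17, "dy": 0.7, "dz": 0, "ax": 0, "ay": 0, "az": 0}, {"grip": -0.3, "dx": -0.17, "dy": 0.7, "dz": 0, "ax": 0, "ay": 0, "az": 0}, {"grip": -0.3, "dx": -0.17, "dy": 0.7, "dz": 0, "ax": 0, "ay": 0, "az": 0}]}}

```text
t: 39.1
ee_pos: [0.5073, -0.1678, 0.343]
ee_rot: [-0.0, 1.0, 0.002, 0.001]
force: [0.3, -0.7, -0.9]
opening: 0.0391
grip_force: 30.6
```

{"api": "drive_tool", "payload": {"increments": [{"grip": -0.3, "dx": -0.17, "dy": 0.7, "dz": 0, "ax": 0, "ay": 0, "az": 0}, {"grip": -0.3, "dx": -0.17, "dy": 0.7, "dz": 0, "ax": 0, "ay": 0, "az": 0}, {"grip": -0.3, "dx": -0.17, "dy": 0.7, "dz": 0, "ax": 0, "ay": 0, "az": 0}, {"grip": -0.3, "dx": -0.17, "dy": 0.7, "dz": 0, "ax": 0, "ay": 0, "az": 0}, {"grip": -0.3, "dx": -0.17, "dy": 0.7, "dz": 0, "ax": 0, "ay": 0, "az": 0}, {"grip": -0.3, "dx": -0.15, "dy": 0.55, "dz": 0, "ax": 0, "ay": 0, "az": 0}, {"grip": -0.3, "dx": -0.08, "dy": 0.4, "dz": 0, "ax": 0, "ay": 0, "az": 0}, {"grip": -0.3, "dx": 0, "dy": 0.1, "dz": 0, "ax": 0, "ay": 0, "az": 0}, {"grip": -0.3, "dx": 0, "dy": 0, "dz": 0, "ax": 0, "ay": 0, "az": 0}]}}

```text
t: 40.0
ee_pos: [0.4546, -0.3944, 0.3424]
ee_rot: [-0.0, 1.0, 0.001, 0.0]
force: [-0.6, 0.3, -0.5]
opening: 0.0395
grip_force: 30.6
```

```bash
python3 - <<'E'
from go import *
to(.4549,-.3944,.0540,-90)
E
```

```text
psi -89.9 az total 0.004 shift now-axes [0.01 0.   2.67] after turn [0.01 0.   2.67] tilt [ 0.  0. -1.] t 40.0 F [-0.6  0.3 -0.5] op 0.0395
```

{"api": "drive_tool", "payload": {"increments": [{"grip": -0.3, "dx": 0, "dy": 0, "dz": 0.5, "ax": 0, "ay": 0, "az": 0}, {"grip": -0.3, "dx": 0, "dy": 0, "dz": 0.6, "ax": 0, "ay": 0, "az": 0}, {"grip": -0.3, "dx": 0, "dy": 0, "dz": 0.5, "ax": 0, "ay": 0, "az": 0}, {"grip": -0.3, "dx": 0, "dy": 0, "dz": 0.4, "ax": 0, "ay": 0, "az": 0}, {"grip": -0.3, "dx": 0, "dy": 0, "dz": 0.3, "ax": 0, "ay": 0, "az": 0}, {"grip": -0.3, "dx": 0, "dy": 0, "dz": 0.2, "ax": 0, "ay": 0, "az": 0}, {"grip": -0.3, "dx": 0, "dy": 0, "dz": 0.1, "ax": 0, "ay": 0, "az": 0}, {"grip": -0.3, "dx": 0, "dy": 0, "dz": 0.05, "ax": 0, "ay": 0, "az": 0}, {"grip": -0.3, "dx": 0, "dy": 0, "dz": 0.01, "ax": 0, "ay": 0, "az": 0}, {"grip": -0.3, "dx": 0, "dy": 0, "dz": 0, "ax": 0, "ay": 0, "az": 0}]}}

```text
t: 41.0
ee_pos: [0.455, -0.3943, 0.2095]
ee_rot: [0.0, 1.0, 0.002, 0.0]
force: [-0.3, 0.1, -0.8]
opening: 0.0391
grip_force: 30.6
```

{"api": "drive_tool", "payload": {"increments": [{"grip": -0.3, "dx": 0, "dy": 0, "dz": 0.01, "ax": 0, "ay": 0, "az": 0}, {"grip": -0.3, "dx": 0, "dy": 0, "dz": 0.01, "ax": 0, "ay": 0, "az": 0}, {"grip": -0.3, "dx": 0, "dy": 0, "dz": 0, "ax": 0, "ay": 0, "az": 0}]}}

```text
t: 41.3
ee_pos: [0.4549, -0.3943, 0.2083]
ee_rot: [0.0, 1.0, 0.002, 0.0]
force: [0.4, 1.0, 2.1]
opening: 0.0392
grip_force: 30.9
```

Contact. Releasing and backing off.

{"api": "drive_tool", "payload": {"increments": [{"grip": 0, "dx": 0, "dy": 0, "dz": 0, "ax": 0, "ay": 0, "az": 0}, {"grip": 0.25, "dx": 0, "dy": 0, "dz": 0, "ax": 0, "ay": 0, "az": 0}, {"grip": 0.25, "dx": 0, "dy": 0, "dz": 0, "ax": 0, "ay": 0, "az": 0}, {"grip": 0.25, "dx": 0, "dy": 0, "dz": 0, "ax": 0, "ay": 0, "az": 0}, {"grip": 0.25, "dx": 0, "dy": 0, "dz": -0.2, "ax": 0, "ay": 0, "az": 0}, {"grip": 0.25, "dx": 0, "dy": 0, "dz": -0.5, "ax": 0, "ay": 0, "az": 0}, {"grip": 0.25, "dx": 0, "dy": 0, "dz": -0.6, "ax": 0, "ay": 0, "az": 0}, {"grip": 0.25, "dx": 0, "dy": 0, "dz": -0.6, "ax": 0, "ay": 0, "az": 0}, {"grip": 0.25, "dx": 0, "dy": 0, "dz": -0.6, "ax": 0, "ay": 0, "az": 0}, {"grip": 0.25, "dx": 0, "dy": 0, "dz": -0.5, "ax": 0, "ay": 0, "az": 0}, {"grip": 0.25, "dx": 0, "dy": 0, "dz": 0, "ax": 0, "ay": 0, "az": 0}, {"grip": 0.25, "dx": 0, "dy": 0, "dz": 0, "ax": 0, "ay": 0, "az": 0}]}}

```text
t: 42.5
ee_pos: [0.4547, -0.3942, 0.3586]
ee_rot: [0.0, 1.0, 0.002, 0.001]
force: [-0.4, 0.0, -0.9]
opening: 0.0536
grip_force: 0.0
```

```bash
python3 - <<'E'
from go import *
a=camera("scene")["color"]; b=camera("side")["color"]
cv2.imwrite("pics/fin.png",np.vstack([a[90:390,100:520],b[110:410,80:500]])[:,:,::-1])
E
```

```text
(no output)
```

View pics/fin.png

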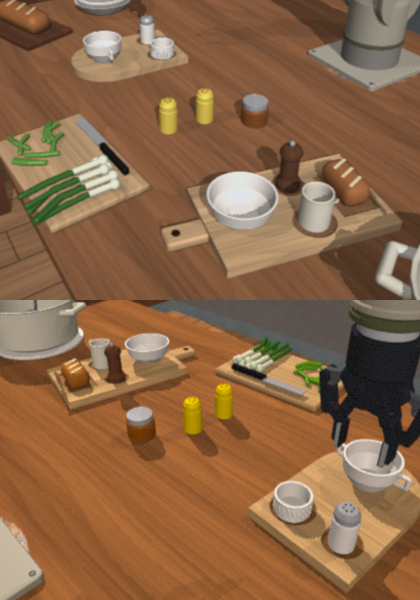

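All five stand upright in their recesses: in the scene half, the shaker is at (147,30) and the ramekin at (162,48), with the mill, jug and roll on the paddle board. The mustard jar and the yellow shakers haven't moved. Handing in.

```bash
python3 -c "from rig import hand_in; print(hand_in())"
```

```text
the job is handed in; nothing more can be done
None
```

Both soup orders are made up and the job is handed in at about 43 s: all five items look flat and upright in their recesses in the final pictures, and the mustard jar and yellow shakers were left alone.

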